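# Gauge a worn rubber tread and set the status marker

## Task

Measure the centre groove of the rubber tread sample on the sloping stand: take the yellow dial gauge from its blue rest and gently press it square onto the middle of the sample, sprung pin down in the centre groove, until its steel foot sits flat on the rubber, and hold it there for a moment. The dial keeps the deepest push of the pin, so push the pin against nothing else and never all the way in; then stand the gauge upright back in its rest, let go, and slide the black status marker from the white zone to the middle of the colour at which the needle has stopped. Do not disturb the other things on the table.

Things in the scene. Friction and masses are not known exactly. Their poses are not given: they have to be found in the camera images.
- gauge_center (a point): Grasp point of the loose dial gauge (0.2 to 0.4 kg): on the axis of its yellow upright body (30 mm in x, 36 mm in y, 64 mm tall), 45 mm above the underside of its foot, 29 mm below its top. z up. Grasp across y (36 mm; both sides clear). The dial (52 mm across) is on the -x side, 14 to 45 mm off the axis, 19 to 69 mm above the underside.
- gauge: The gauge; origin at the centre of the underside of its square steel foot (46 x 46 x 6 mm), z up through the gauge, y across its clear sides, dial on -x. The sprung pin (4.4 mm thick, round end) stands out 16 mm below the foot, on the axis.
- gauge_foot (a point): Centre of the underside of the gauge's foot (same point and axes as gauge).
- gauge_pin (a joint): How far the sprung pin is pushed into the gauge, m: 0 fully out (16 mm beyond the foot), 0.016 level with the foot. Spring: 0.9 N to start, then 0.3 N per mm.
- gauge_peak (a joint): The deepest push of the pin so far, m, kept by a friction drag ring that the pin carries along and leaves behind; 0 at the start. It turns the dial needle clockwise 15 degrees a mm, from the lower left. Dial colours: green 0 to 6 mm, yellow 6 to 10 mm (the top sector), red 10 to 16 mm.
- pin_collar (a point): Point on the pin inside the gauge, on the axis; it moves with the pin.
- drag_ring (a point): Point on the drag ring inside the gauge, on the axis; it coincides with pin_collar while the pin is at its deepest push so far.
- rest_seat (a point): Where the underside of the gauge's foot stands on the fixed blue rest: centre of the seat, 32 mm above the table. Two rails along x with a 24 mm gap for the pin, lips 6 mm high round a 56 x 56 mm opening (5 mm clearance each side of the foot). z up. The gauge starts here, turned at most 0.06 rad from the rest's axes.
- tread: Black rubber sample, 100 mm (x, up the slope) x 78 mm (y) x 18 mm (z), fixed on a stand (base 124 x 104 mm) sloping 30 degrees; origin at the centre of its underside, z square to its surface. Ribs along x; grooves at y = 0 (10 mm wide) and y = +-23 mm (8 mm wide), 3 to 13 mm deep, unknown beforehand: a gauge set flat has its pin pushed in 3 to 13 mm. Gives 1 mm per 10 N.
- tread_spot (a point): The place to measure: centre of the sample in its centre groove, at the height of the rib tops (18 mm above the underside); axes as tread. With the gauge pressed home gauge is here, its z along this z; 15 to 20 N in all seats it well, over 45 N is too much.
- status_top (a point): Top centre of the black status marker, 28 mm (x) x 20 mm (y) x 40 mm tall, sliding on a 14 mm high, 40 mm wide aluminium track with a coloured scale along the track's -x side; grasp it across y or x about 15 mm below this point. y is the direction of sliding.
- status (a joint): Travel of the marker along its +y, m (0 to 0.12, about 1.5 N of friction): its centre is in the white zone below 0.020, green 0.020 to 0.0535, yellow 0.0535 to 0.0865, red beyond 0.0865 up to the end stop at 0.12.
- vial_1: Blue-capped glass vial, 25 mm across, 50 mm tall, standing; bystander. Origin under it.
- date_stamp: Red-handled stamp, 27 x 36 x 71 mm, standing; bystander. Origin under it.
- sample_cup: Frosted cup, 49 mm across, 38 mm tall; bystander. Origin under it.
- bottle_b: Brown bottle with black cap, 54 mm across, 80 mm tall; bystander. Origin under it.
There are look-alikes about, which are no part of the job. Of the things shaped like the gauge, the steel one is meant.

How it is judged:
By the outcome, as a careful person would: the job done as asked, in the order asked, and still so for the second after the job is handed in, with the robot touching nothing.
It also fails if it takes over 54 s, if anything falls off the work surface, if the arm or the gripper's body presses on something with over 40 N, if the wrist force passes 120 N, or if a joint passes its speed limit or range.

## Robot

A 6-joint arm with a two-finger parallel gripper is mounted at the origin on a cart in front of the work surface, level with it; the furniture and walls round the work are solid. World frame = base frame: x ahead of the robot, y to its left, z up, the work surface at z = 0. Lengths are in mm, angles in degrees, forces in N, time in s.
With the tool pointing down it reaches from about 300 to 825 mm from the base axis. Payload 5.4 kg.
Tool frame: the origin (TCP) lies between the finger pads; the fingertips stand ahead of it and the grasp point (between the pads) lies 3 mm ahead of it (arm.tips_ahead is the z of the fingertips in the tool frame, in mm); z points along the fingers, y is the direction in which the jaws open and shut (so a half turn about z gives the same grasp; the last joint's range is limited). The gripper opens to 92 mm and grips with 3 to 60 N. Pads are 20 mm wide; open, the fingers measure 128 mm over their backs; the gripper's body (75 mm by 189 mm) begins 69 mm behind the grasp point.
Start: joints at [55.571, 9.076, 91.501, -0, 79.423, -12.038], TCP at [219.042, 531.627, 236.601] pointing down, gripper open.
Joint ranges: [-166.64, 166.64], [-54.1, 131.32], [10.49, 154.53], [-73.88, 253.88], [9.74, 151.15], [-171.62, 171.62]. Speed limits (degrees/s): [147.25, 147.25, 180, 180, 180, 180].

## Interface

Orientations are given as [roll, pitch, yaw] about the fixed x, y, z axes, in that order (R = Rz(yaw) Ry(pitch) Rx(roll)).
In Python, from station import arm gives the robot as it stands. The module is installed in compiled form; this text tells all that it offers.
- The arm moves only by the shell command python3 -m pendant 'ROWS' [FORCE]. ROWS is text: rows parted by semicolons, each of 7 numbers parted by spaces: the finger opening in m, from 0 to 0.0919, then the shift along the tool's x, y, z in m, then the turn, a rotation vector about the tool's x, y, z in degrees. In form: grip tx ty tz rx ry rz; .... A call has 1 to 10 rows; each row is the pose to reach, as a shift and turn from the pose commanded when the call began, along the tool's axes at that moment; what a row does not reach only later rows make up. A row lasts 1/12 s, in which the tool goes at most 41.7 mm and 7.16 degrees, less where a joint would pass 70% of its speed; a pose out of reach is approached as far as the arm can. A call with a gripper value outside its range is refused whole. The fingers move at their own pace and stop on an object; FORCE is the grip in N (left out, the last holds). Time passes only in rows, so rows that repeat a pose let the fingers close. It gives the time, the measured TCP pose, the force and the opening at its end, in the units of the state.
- arm.observe(): the state, without advancing time (a new reading comes with each control period).
- arm.grab_frame(name): name is "side" or "top" or "wrist"; returns a dict with "frame" (480x640x3 uint8, red, green, blue), "vertical_fov" (degrees; the focal length in pixels is half the picture's height over the tangent of half this angle, whatever the lens; pixels are square), "cx", "cy" (the principal point, pixels), "extrinsics" (4x4, takes a point from world to camera coordinates). Camera axes: x right, y down, z forward; pixel columns grow to the right and rows downward; lengths in mm; the calibration is good to about 2 mm. A picture is of the moment at which its call begins. There is no depth.
- arm.close_job(): hands the job in, once; it reports no verdict.
The state is a dict: "time_s": time; "joint_positions": joint angles; "qvel": joint speeds; "effort": joint torques, N m; "position": TCP position; "tcp_rot": TCP orientation; "contact_force": force on the tool from outside, world axes, zero at the start; "torque": the same for the moment, N m; "opening": opening from 0.0 (shut) to 1.0 (fully open).
Only numpy, scipy, OpenCV 4.12 (cv2) and the standard library are available. Lean on these libraries where they do the work, as an engineer would, in place of code of your own. Each camera call takes 0.05 s, during which the arm holds its last target.

## Working session

There is one attempt and no reset: what is moved stays moved. The work goes in short steps, Python scripts to look and compute and a shell command to move; the robot and the scene stay as the last step left them, time stands still between calls to the robot, and variables do not carry over. Pictures are saved under pics/ and viewed, and the job is handed in when it is done.

```bash
mkdir -p pics; ls; python3 - <<'E'
from station import arm
import cv2,json
print(arm.observe())
for n in ["side","top","wrist"]:
    f=arm.grab_frame(n)
    cv2.imwrite(f"pics/{n}0.png",f["frame"][:,:,::-1])
    print(n,f["vertical_fov"],f["cx"],f["cy"],f["extrinsics"])
print(arm.tips_ahead)
E
```

```text
pics
{'time_s': 0.0, 'joint_positions': array([ 5.55707057e+01,  9.11218150e+00,  9.15735400e+01, -5.10971927e-04,
        7.94237876e+01, -1.20381528e+01]), 'qvel': array([-0.16365738,  0.06529301, -0.0975215 ,  0.02919892, -0.15824308,
        0.05416971]), 'effort': array([ 9.96865965e-04, -3.85578811e+01, -3.22106409e+01,  7.00991065e-02,
        3.79113900e-02, -1.74576394e-04]), 'position': array([218.70953227, 531.12894919, 235.61155012]), 'tcp_rot': array([-1.79892794e+02, -2.23484744e-02,  1.57608932e+02]), 'contact_force': array([ 0.48207927, -0.25313235, -0.36111381]), 'torque': array([-0.01042347, -0.05395025,  0.03263475]), 'opening': 1.001745081555117}
side 49.99907032274708 318.63591313431004 231.5094744235136 [[ 7.05744272e-01 -7.08275337e-01  1.64641920e-02 -4.01585901e+02]
 [-3.02502476e-01 -3.22272953e-01 -8.97013041e-01  2.11805271e+02]
 [ 6.40638178e-01  6.28081357e-01 -4.41697334e-01  9.58039470e+02]
 [ 0.00000000e+00  0.00000000e+00  0.00000000e+00  1.00000000e+00]]
top 46.133103568510556 326.6548975629265 246.27920835904504 [[ 1.67154746e-02 -9.99860280e-01 -1.17018275e-04 -6.44665538e+01]
 [-9.77568021e-01 -1.63182211e-02 -2.09986856e-01  5.25967277e+02]
 [ 2.09955607e-01  3.62442328e-03 -9.77704202e-01  1.19145789e+03]
 [ 0.00000000e+00  0.00000000e+00  0.00000000e+00  1.00000000e+00]]
wrist 60.84250584628018 313.22075064479225 235.84490484964766 [[ 3.81004992e-01  9.24569229e-01 -2.63388793e-03 -5.73682451e+02]
 [ 8.93741393e-01 -3.67568648e-01  2.57137339e-01 -2.93673632e+01]
 [ 2.36773137e-01 -1.00324625e-01 -9.66371280e-01  3.91397573e+02]
 [ 0.00000000e+00  0.00000000e+00  0.00000000e+00  1.00000000e+00]]
22.0
```

View pics/side0.png

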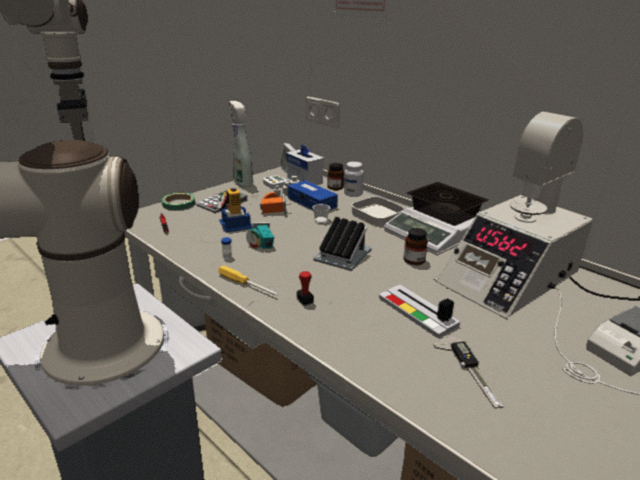

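View pics/top0.png

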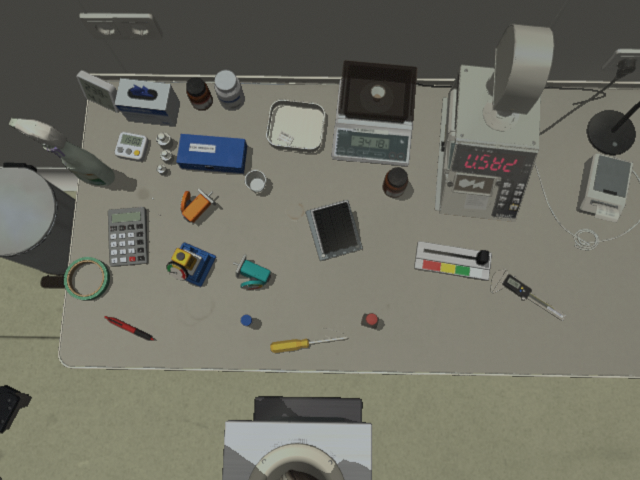

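View pics/wrist0.png

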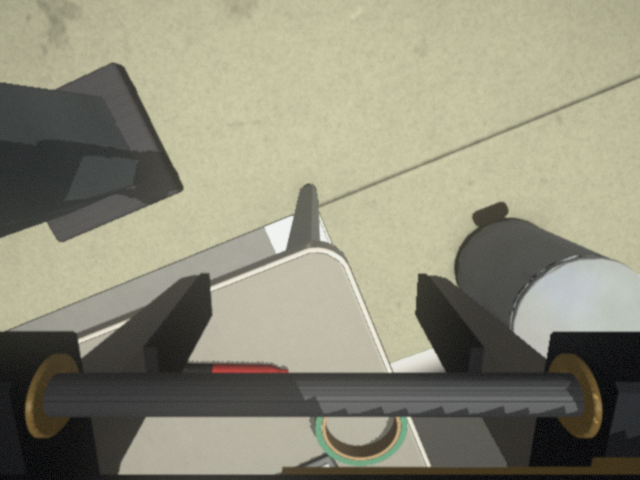

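```bash
cat > h.py <<'E'
import numpy as np, cv2
from station import arm
from scipy.spatial.transform import Rotation as R
def cam(f):
    fl=f["frame"].shape[0]/2/np.tan(np.radians(f["vertical_fov"]/2))
    return fl,f["cx"],f["cy"],np.array(f["extrinsics"])
def ray(f,u,v):
    fl,cx,cy,E=cam(f); d=E[:3,:3].T@np.array([(u-cx)/fl,(v-cy)/fl,1.]); c=-E[:3,:3].T@E[:3,3]
    return c,d/np.linalg.norm(d)
def onz(f,u,v,z):
    c,d=ray(f,u,v); return c+d*(z-c[2])/d[2]
def proj(f,p):
    fl,cx,cy,E=cam(f); q=E[:3,:3]@np.asarray(p,float)+E[:3,3]; return np.array([fl*q[0]/q[2]+cx,fl*q[1]/q[2]+cy])
def tri(f1,p1,f2,p2):
    A=np.zeros((3,3));b=np.zeros(3);rs=[ray(f1,*p1),ray(f2,*p2)]
    for c,d in rs:
        P=np.eye(3)-np.outer(d,d);A+=P;b+=P@c
    x=np.linalg.solve(A,b); return x,[np.linalg.norm((np.eye(3)-np.outer(d,d))@(x-c)) for c,d in rs]
def crop(f,u,v,w,h,s,name):
    im=f["frame"][max(0,v-h):v+h,max(0,u-w):u+w,::-1]
    cv2.imwrite("pics/"+name,cv2.resize(im,None,fx=s,fy=s,interpolation=cv2.INTER_CUBIC))
E
python3 - <<'E'
from h import *
import pickle
t=arm.grab_frame("top");s=arm.grab_frame("side")
pickle.dump((t,s),open("f0.pkl","wb"))
crop(t,210,240,60,60,6,"t1.png");crop(t,400,250,110,60,7,"t2.png") if 0 else crop(t,400,245,100,60,4,"t2.png")
crop(s,255,220,60,45,6,"s1.png");crop(s,390,270,90,70,4,"s2.png")
for n,p in dict(g=(186,260),tr=(334,230),m=(483,257)).items(): print(n,onz(t,*p,50))
E
```

```text
g [491.98993401 254.95210583  50.        ]
tr [565.75197862 -71.46126239  50.        ]
m [ 509.72346615 -402.25625684   50.        ]
```

View pics/t1.png

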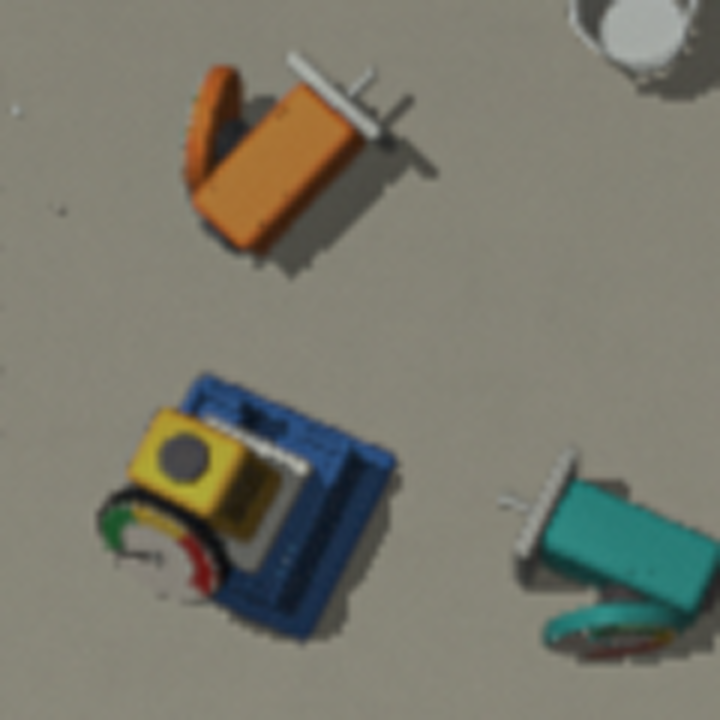

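View pics/t2.png

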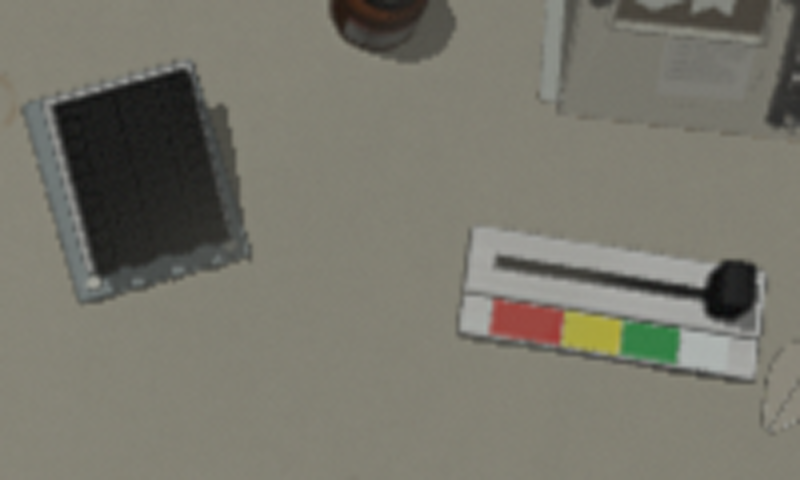

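View pics/s1.png

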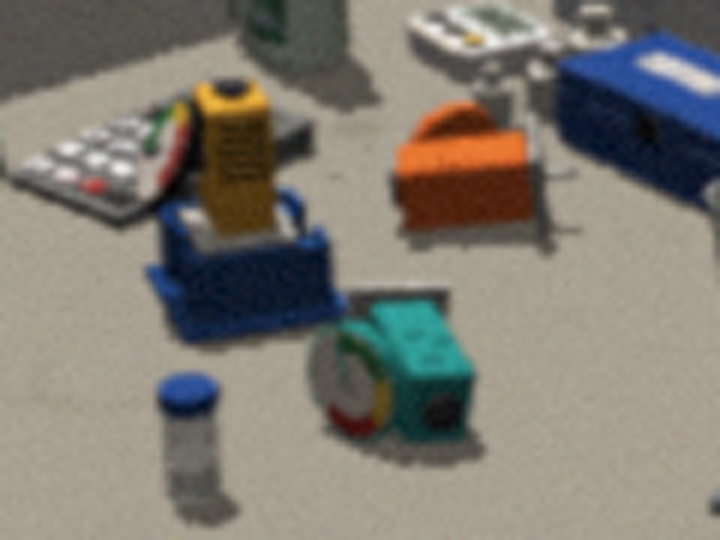

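View pics/s2.png

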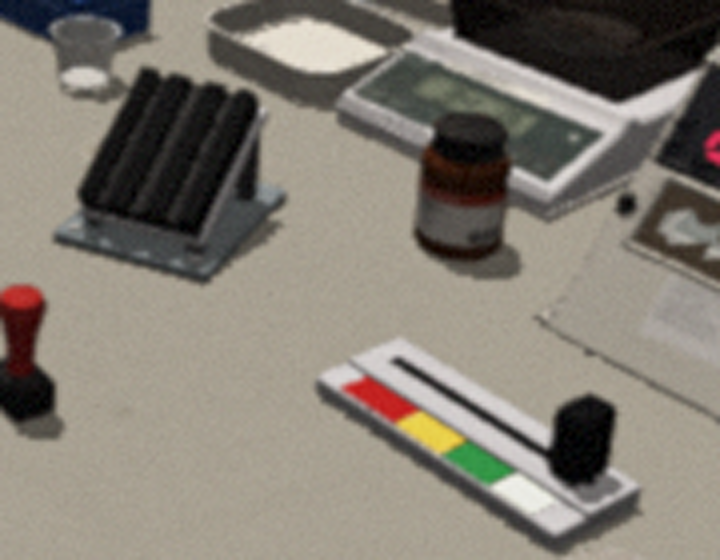

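```bash
python3 - <<'E'
from h import *
import pickle
t,s=pickle.load(open("f0.pkl","rb"))
def mask(f,lo,hi,box):
    hsv=cv2.cvtColor(f["frame"],cv2.COLOR_RGB2HSV); m=cv2.inRange(hsv,lo,hi); k=np.zeros_like(m);u0,v0,u1,v1=box;k[v0:v1,u0:u1]=m[v0:v1,u0:u1];return k
# blue rest
m=mask(t,(100,100,30),(125,255,255),(160,230,225,290))
c=max(cv2.findContours(m,0,1)[0],key=cv2.contourArea)
q=cv2.approxPolyDP(c,2.5,True)[:,0];print("rest",q.tolist())
# yellow
m=mask(t,(18,150,120),(32,255,255),(160,230,225,290))
ys,xs=np.nonzero(m);print("yellow",len(xs),xs.mean(),ys.mean())
c=max(cv2.findContours(m,0,1)[0],key=cv2.contourArea);r=cv2.minAreaRect(c);print(r)
print(onz(t,*r[0],102))
B=[onz(t,*p,102) for p in cv2.boxPoints(r)];print(np.round(B,1))
# tread black
hsv=cv2.cvtColor(t["frame"],cv2.COLOR_RGB2HSV)
m=(hsv[:,:,2]<50).astype(np.uint8)*255;k=np.zeros_like(m);k[195:265,305:365]=m[195:265,305:365]
k=cv2.morphologyEx(k,cv2.MORPH_OPEN,np.ones((3,3)))
c=max(cv2.findContours(k,0,1)[0],key=cv2.contourArea);r=cv2.minAreaRect(c);print("tread",r,cv2.approxPolyDP(c,3,True)[:,0].tolist())
E
```

```text
rest [[183, 243], [181, 248], [202, 257], [194, 274], [186, 279], [201, 285], [215, 256]]
yellow 154 180.46753246753246 257.40909090909093
((180.70001220703125, 256.60003662109375), (15.205260276794434, 12.969194412231445), 26.56505012512207)
[489.50368573 253.32594354 102.        ]
[[484.  273.5 102. ]
 [509.3 263.  102. ]
 [495.  233.1 102. ]
 [469.9 243.7 102. ]]
tread ((335.1971130371094, 227.61412048339844), (43.6738166809082, 34.462379455566406), 75.0685806274414) [[346, 203], [314, 211], [324, 252], [345, 247], [354, 240]]
```

```bash
cat >> h.py <<'E'
def tool(o=None):
    o=o or arm.observe(); T=np.eye(4);T[:3,:3]=R.from_euler('xyz',o["tcp_rot"],degrees=True).as_matrix();T[:3,3]=o["position"];return T
def delta(P,Rt=None,cmd=None):
    "shift in tool axes (m) and rotvec (deg) to bring TCP to P, rotation Rt"
    T=tool() if cmd is None else cmd
    d=T[:3,:3].T@(np.asarray(P)-T[:3,3])/1000
    r=R.from_matrix(T[:3,:3].T@Rt).as_rotvec(degrees=True) if Rt is not None else np.zeros(3)
    return np.round(d,4),np.round(r,2)
E
python3 - <<'E'
from h import *
w=arm.grab_frame("wrist");fl,cx,cy,E=cam(w);T=tool()
c=-E[:3,:3].T@E[:3,3];print("cam in tool",T[:3,:3].T@(c-T[:3,3]), "fwd",T[:3,:3].T@E[2,:3], "right",T[:3,:3].T@E[0,:3])
cy=np.array
Rt=R.from_euler('xyz',[180,0,155],degrees=True).as_matrix()
print(delta([490,253,250],Rt))
E
```

```text
cam in tool [ 7.22030018e+01 -6.80470929e-02 -1.48412790e+02] fwd [-0.25743927 -0.00118794  0.96629375] right [-2.60019428e-05  9.99999252e-01  1.22244518e-03]
(array([-0.3567, -0.1542, -0.0137]), array([-0.04, -0.01,  2.61]))
```

```bash
python3 -m pendant '0.0919 -0.036 -0.015 0 0 0 0;0.0919 -0.072 -0.031 0 0 0 0;0.0919 -0.108 -0.046 0 0 0 0;0.0919 -0.144 -0.062 0 0 0 0;0.0919 -0.18 -0.077 0 0 0 0;0.0919 -0.216 -0.093 0 0 0 0;0.0919 -0.252 -0.108 0 0 0 0;0.0919 -0.288 -0.123 0 0 0 0;0.0919 -0.324 -0.139 -0.005 0 0 1;0.0919 -0.357 -0.154 -0.012 0 0 2.6'; python3 -m pendant '0.0919 0 0 0 0 0 0;0.0919 0 0 0 0 0 0'
python3 - <<'E'
from h import *
import pickle
w=arm.grab_frame("wrist");pickle.dump(w,open("w1.pkl","wb"));cv2.imwrite("pics/w1.png",w["frame"][:,:,::-1])
o=arm.observe();print(o["position"],o["tcp_rot"],o["contact_force"],o["time_s"])
E
```

```text
time_s: 1.13
position: [491.3, 251.2, 248.0]
tcp_rot: [-179.9, -0.1, 154.9]
contact_force: [0.2, 0.4, 0.1]
opening: 0.996
time_s: 1.3
position: [491.5, 252.1, 248.9]
tcp_rot: [180.0, 0.0, 154.8]
contact_force: [-0.2, 0.0, 0.7]
opening: 1.002
[490.41672477 253.13643714 248.44070969] [ 1.79994377e+02 -4.20500173e-02  1.54951999e+02] [0.30019572 0.25693707 0.75038552] 1.35
```

View pics/w1.png

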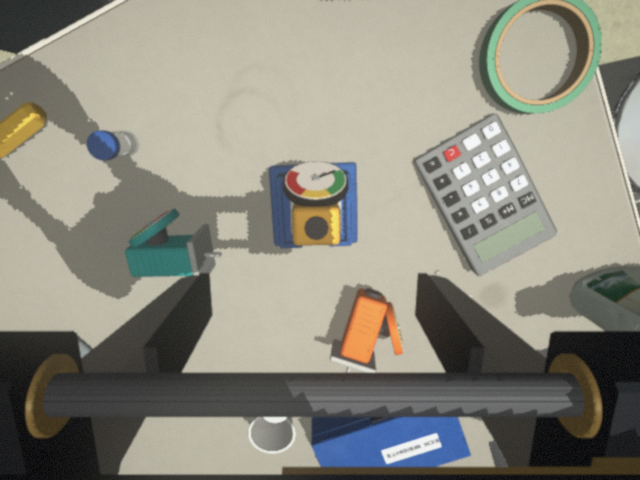

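```bash
python3 - <<'E'
from h import *
import pickle
w=pickle.load(open("w1.pkl","rb"))
hsv=cv2.cvtColor(w["frame"],cv2.COLOR_RGB2HSV)
def cont(lo,hi,box):
    m=cv2.inRange(hsv,lo,hi);k=np.zeros_like(m);a,b,c,d=box;k[b:d,a:c]=m[b:d,a:c]
    return max(cv2.findContours(k,0,1)[0],key=cv2.contourArea)
c=cont((18,140,110),(32,255,255),(280,200,350,255));r=cv2.minAreaRect(c);print("yellow",r)
B=np.array([onz(w,*p,102) for p in cv2.boxPoints(r)]);print(np.round(B,1),B.mean(0))
c=cont((20,0,0),(130,90,75),(300,210,330,240));r2=cv2.minAreaRect(c);print("knob",r2,onz(w,*r2[0],106))
c=cont((100,90,20),(130,255,255),(255,150,370,260));
c=cv2.convexHull(c);print("rest",cv2.boundingRect(c),cv2.approxPolyDP(c,3,True)[:,0].tolist())
for v in (38,0):
  print(v,[np.round(onz(w,*p,v)[:2],1).tolist() for p in cv2.approxPolyDP(c,3,True)[:,0]])
crop(w,315,205,60,60,6,"w1c.png")
E
```

```text
yellow ((315.5, 225.0), (36.0, 45.0), 90.0)
[[471.3 245.  102. ]
 [485.3 274.9 102. ]
 [510.4 263.6 102. ]
 [496.  233.  102. ]] [490.72827192 254.08139858 102.        ]
knob ((321.0, 233.0), (0.0, 0.0), 0.0) [496.91676046 255.63443404 106.        ]
rest (336, 163, 21, 82) [[353, 163], [356, 239], [339, 244], [336, 164]]
38 [[468.3, 300.9], [532.1, 275.8], [529.9, 259.8], [462.8, 287.2]]
0 [[472.7, 302.8], [543.3, 275.1], [540.8, 257.4], [466.6, 287.7]]
```

View pics/w1c.png

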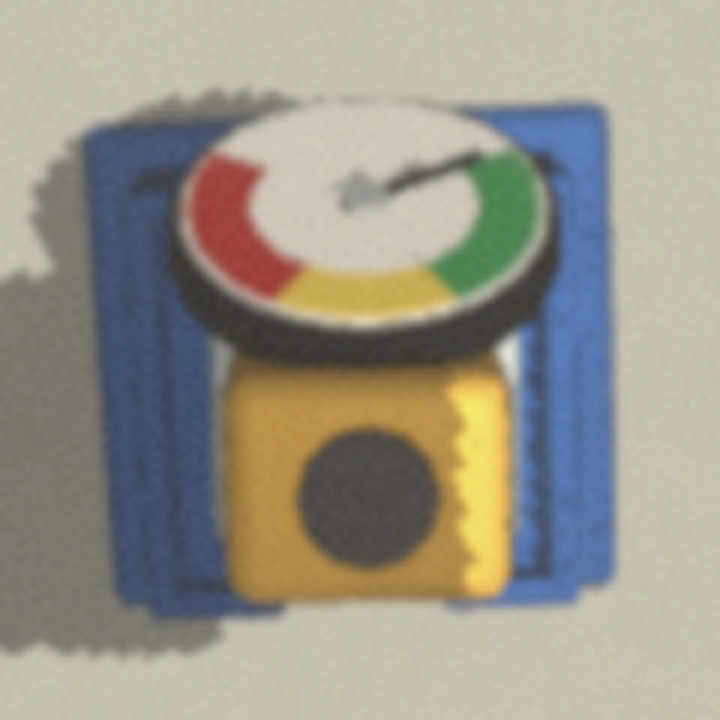

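```bash
python3 - <<'E'
from h import *
import pickle
w=pickle.load(open("w1.pkl","rb"))
print(onz(w,316.5,227.8,106),onz(w,316.75,225,102))
t=pickle.load(open("f0.pkl","rb"))[0]
print("top knob",onz(t,150+185/6,180+458/6,106))
for p in [(85,128),(608,105),(612,580),(115,605)]: print(onz(w,255+p[0]/6,145+p[1]/6,38)[:2])
P=[arm.observe() for _ in range(3)]
print([p["position"].round(1) for p in P])
print(delta([491.2,254.3,80]))
E
```

```text
[491.93572092 254.30500219 106.        ] [490.97815662 254.98995149 102.        ]
top knob [489.31718688 252.01614189 106.        ]
[439.85390431 233.71707413]
[469.11018362 303.71058263]
[534.83245773 275.63508765]
[506.19928707 205.37856144]
[array([490.4, 253.1, 248.4]), array([490.4, 253.1, 248.4]), array([490.4, 253.1, 248.4])]
(array([-0.0003,  0.0014,  0.1684]), array([0., 0., 0.]))
```

```bash
python3 -m pendant '0.08 0 0.001 0.035 0 0 0;0.08 0 0.0015 0.07 0 0 0;0.08 0 0.0015 0.105 0 0 0;0.08 0 0.0015 0.135 0 0 0;0.08 0 0.0015 0.155 0 0 0;0.08 0 0.0015 0.168 0 0 0;0.08 0 0.0015 0.168 0 0 0'
python3 - <<'E'
from h import *
w=arm.grab_frame("wrist");cv2.imwrite("pics/w2.png",w["frame"][:,:,::-1])
s=arm.grab_frame("side");crop(s,235,215,60,50,6,"s3.png")
o=arm.observe();print(o["position"],o["tcp_rot"],o["contact_force"],o["time_s"])
E
```

```text
time_s: 1.93
position: [486.9, 255.3, 76.8]
tcp_rot: [-179.7, -0.3, 155.2]
contact_force: [-0.0, -0.7, -0.1]
opening: 0.867
[489.99783496 255.65092247  80.50979526] [-1.79971632e+02 -5.48420036e-02  1.55121045e+02] [-0.48078821  0.15361393  1.25165108] 2.0333
```

View pics/w2.png

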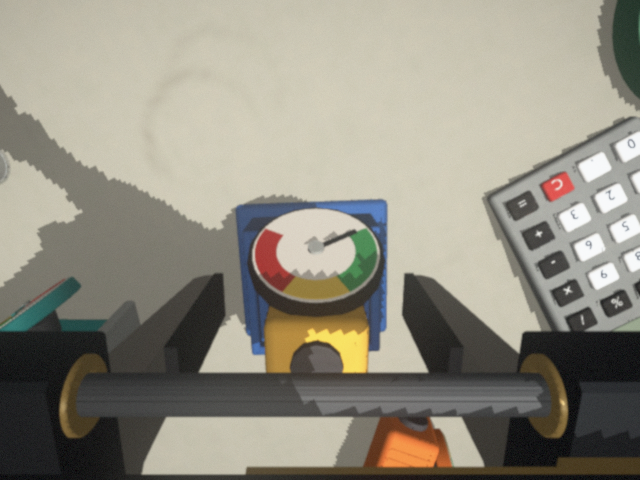

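View pics/s3.png

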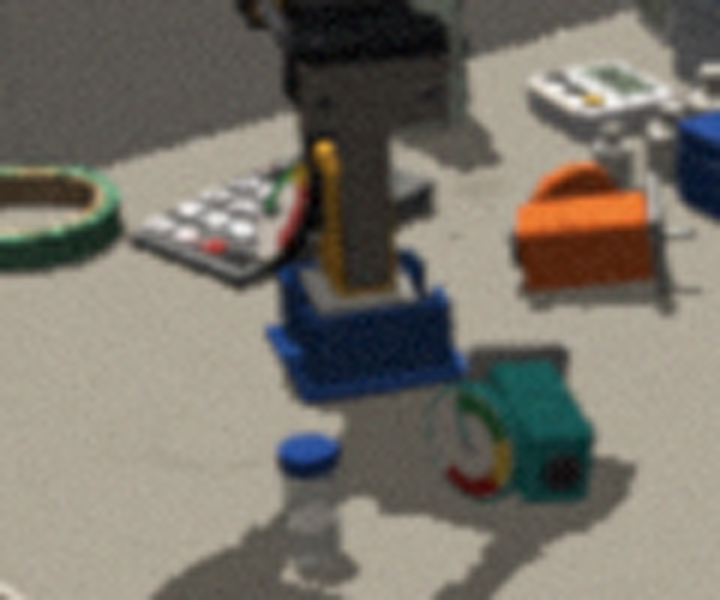

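```bash
python3 - <<'E'
from h import *
w=arm.grab_frame("wrist")
p=onz(w,317.5,361,106);T=tool();print(p,T[:3,3],T[:3,:3].T@(p-T[:3,3]))
E
```

```text
[494.6906772  254.92775231 106.        ] [491.03318922 255.65812114  81.55346411] [ -3.64530647   0.89912617 -24.44273076]
```

```bash
python3 -m pendant '0.08 -0.0015 0.001 0.001 0 0 0;0.06 -0.0015 0.001 0.001 0 0 0;0.03 -0.0015 0.001 0.001 0 0 0;0.03 -0.0015 0.001 0.001 0 0 0;0.03 -0.0015 0.001 0.001 0 0 0;0.03 -0.0015 0.001 0.001 0 0 0' 40;python3 -m pendant '0.02 0 0 0 0 0 0;0.02 0 0 0 0 0 0;0.02 0 0 0 0 0 0;0.02 0 0 0 0 0 0' 45
python3 - <<'E'
from h import *
w=arm.grab_frame("wrist");cv2.imwrite("pics/w3.png",w["frame"][:,:,::-1])
P=[]
for i in range(4):
    o=arm.observe();P.append(np.r_[o["position"],o["tcp_rot"]]);arm.grab_frame("wrist")
print(np.round(P,2),o["contact_force"],o["torque"],o["time_s"],o["opening"]*91.9)
E
```

```text
time_s: 2.58
position: [493.0, 254.9, 79.8]
tcp_rot: [180.0, 0.0, 155.0]
contact_force: [-0.6, -0.6, 0.5]
opening: 0.529
time_s: 2.92
position: [492.8, 254.8, 79.6]
tcp_rot: [-180.0, -0.0, 155.0]
contact_force: [-0.6, -1.0, 0.4]
opening: 0.389
[[ 4.9278e+02  2.5475e+02  7.9560e+01 -1.7998e+02 -1.0000e-02  1.5501e+02]
 [ 4.9283e+02  2.5477e+02  7.9600e+01 -1.7999e+02 -0.0000e+00  1.5501e+02]
 [ 4.9278e+02  2.5478e+02  7.9560e+01 -1.7998e+02 -1.0000e-02  1.5501e+02]
 [ 4.9278e+02  2.5475e+02  7.9570e+01 -1.7998e+02 -1.0000e-02  1.5501e+02]] [-1.11874953 -1.51056112  0.62786571] [-0.16811531  0.17984758 -0.02244571] 3.1167 35.6210355707149
```

View pics/w3.png

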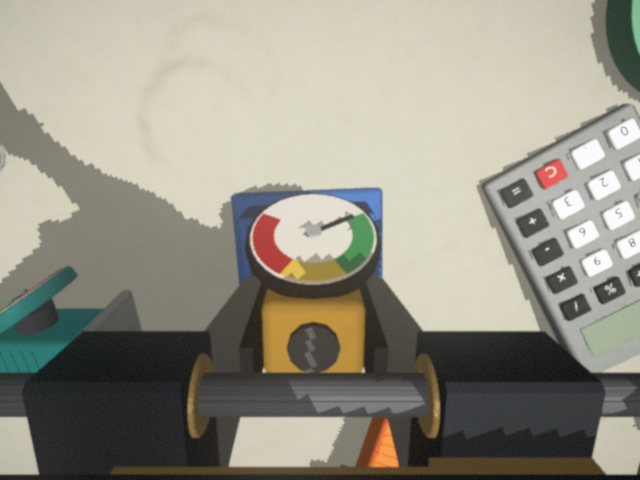

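```bash
python3 -m pendant '0.02 0 0 -0.015 0 0 0;0.02 0 0 -0.035 0 0 0;0.02 0 0 -0.07 0 0 0;0.02 0 0 -0.105 0 0 0;0.02 0 0 -0.13 0 0 0;0.02 0 0 -0.13 0 0 0'
python3 - <<'E'
from h import *
import pickle
t,s=pickle.load(open("f0.pkl","rb"))
X=[]
for a,b in [((313.8,211),(337,217.5)),((347,202),(362,223.8)),((357.5,246),(348.8,256)),((324,254.5),(321,250))]:
    x,e=tri(t,a,s,b);X.append(x);print(x.round(1),np.round(e,1))
X=np.array(X);print("c",X.mean(0));up=(X[0]+X[1]-X[2]-X[3])/2;lf=(X[0]+X[3]-X[1]-X[2])/2
print(up,np.linalg.norm(up),np.degrees(np.arctan2(up[1],up[0])),np.degrees(np.arcsin(up[2]/np.linalg.norm(up))));print(lf,np.linalg.norm(lf),np.degrees(np.arctan2(lf[1],lf[0])))
w=arm.grab_frame("wrist");crop(w,313,300,160,120,2.5,"w4.png")
s=arm.grab_frame("side");crop(s,235,200,70,60,5,"s4.png");print(arm.observe())
E
```

```text
time_s: 3.67
position: [496.1, 256.0, 215.8]
tcp_rot: [179.6, 0.5, 155.0]
contact_force: [0.3, 0.6, -1.3]
opening: 0.385
[601.7 -27.6  81.9] [2.1 2.1]
[620.5 -98.   83.3] [1.2 1.2]
[ 535.5 -127.3   36.7] [3.5 3.5]
[516.9 -52.9  30.3] [4.6 4.6]
c [568.67208441 -76.4623704   58.06109724]
[84.88740777 27.29868622 49.10092845] 101.79386740880324 17.82711545686866 28.839418863060676
[-18.69825235  72.42123344  -3.92384022] 74.89897339472569 104.47689678216754
{'time_s': 3.7667, 'joint_positions': array([ 1.48692340e+01,  7.33653206e+00,  9.65644047e+01,  8.33720617e-03,
        7.60468191e+01, -5.01436173e+01]), 'qvel': array([-0.14280728,  2.06401305,  3.00480886,  0.01355259,  0.10996956,
        0.00888068]), 'effort': array([ 3.58910405e-02, -4.05135298e+01, -3.50292170e+01,  5.47110010e-02,
        3.41412239e-02,  1.01398873e-03]), 'position': array([493.01334932, 254.9951951 , 209.43381243]), 'tcp_rot': array([1.79960306e+02, 3.49186569e-02, 1.55010832e+02]), 'contact_force': array([ 0.24084232, -0.36572698, -3.31467965]), 'torque': array([0.00936119, 0.02726133, 0.0443888 ]), 'opening': 0.38897859583799754}
```

View pics/w4.png

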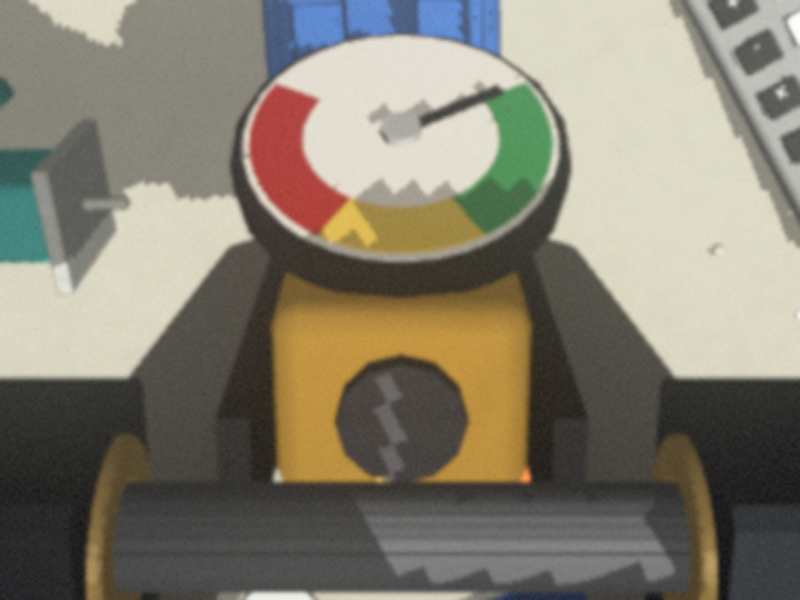

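View pics/s4.png

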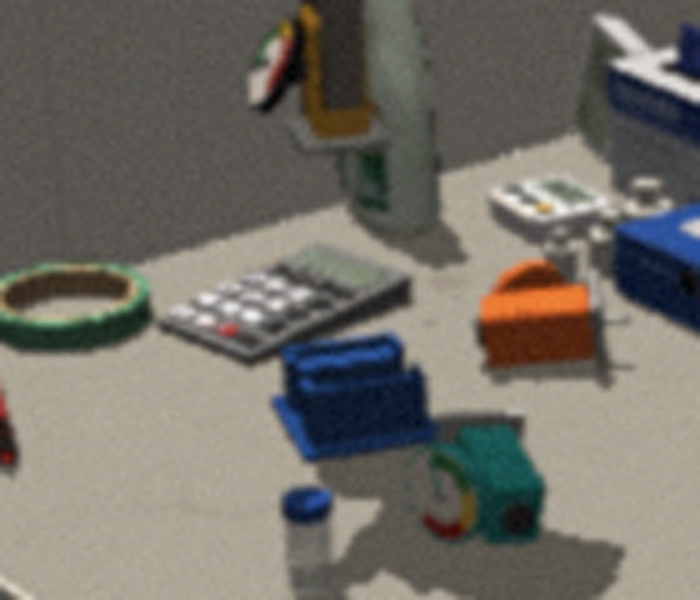

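```bash
cat >> h.py <<'E'
def Rslope(yaw,sl=30): return R.from_euler('z',yaw,degrees=True).as_matrix()@R.from_euler('y',-sl,degrees=True).as_matrix()@np.diag([-1.,1,-1])
E
python3 - <<'E'
from h import *
w=arm.grab_frame("wrist");T=tool()
fl,cx,cy,E=cam(w)
c,d=ray(w,313.8,347.2);ct=T[:3,:3].T@(c-T[:3,3]);dt=T[:3,:3].T@d
print("knob in tool",ct+dt*(-26.4-ct[2])/dt[2])
Rt=Rslope(16);n=-Rt[:,2];spot=np.array([568.7,-76.5,58])
P=spot+n*127.6;print(n,P,delta(P,Rt))
E
```

```text
knob in tool [ -0.61755722   0.74347331 -26.4       ]
[-0.48063085 -0.13781868  0.8660254 ] [507.3715038  -94.0856633  168.50484152] (array([-0.1614, -0.3095,  0.0393]), array([-10.77, -28.85, -40.03]))
```

```bash
python3 -m pendant '0.02 -0.016 -0.031 0 -1 -2.8 -4;0.02 -0.032 -0.062 0 -2.1 -5.7 -8;0.02 -0.048 -0.093 0 -3.2 -8.6 -12;0.02 -0.064 -0.124 0 -4.3 -11.5 -16;0.02 -0.08 -0.155 0 -5.4 -14.4 -20;0.02 -0.097 -0.186 0.005 -6.5 -17.3 -24;0.02 -0.113 -0.217 0.012 -7.5 -20.2 -28;0.02 -0.129 -0.248 0.02 -8.6 -23.1 -32;0.02 -0.145 -0.28 0.03 -9.7 -26 -36;0.02 -0.161 -0.309 0.039 -10.8 -28.8 -40'
python3 -m pendant '0.02 0 0 0 0 0 0;0.02 0 0 0 0 0 0;0.02 0 0 0 0 0 0'
python3 - <<'E'
from h import *
import pickle
w=arm.grab_frame("wrist");s=arm.grab_frame("side");t=arm.grab_frame("top");pickle.dump((w,s,t,arm.observe()),open("w5.pkl","wb"))
cv2.imwrite("pics/w5.png",w["frame"][:,:,::-1])
crop(s,330,210,80,60,5,"s5.png")
o=arm.observe();print(o["position"],o["tcp_rot"],o["contact_force"],o["time_s"],o["joint_positions"])
E
```

```text
time_s: 4.65
position: [504.5, -50.0, 177.5]
tcp_rot: [178.4, 27.2, -167.9]
contact_force: [0.5, 0.8, -2.7]
opening: 0.386
time_s: 4.9
position: [505.4, -48.8, 179.0]
tcp_rot: [178.4, 27.1, -168.1]
contact_force: [-0.4, -0.2, -1.8]
opening: 0.392
[506.44263226 -48.27390931 180.59272094] [ 178.50431584   27.29315972 -167.89389453] [-0.5292341   0.47598631 -2.34748397] 5.05 [ -31.0256663   -16.29873762  126.1346317    24.53756247   53.17756574
 -145.40819498]
```

View pics/w5.png

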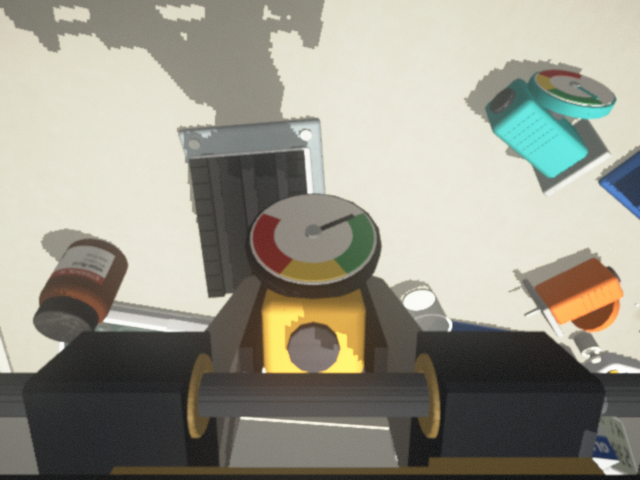

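View pics/s5.png

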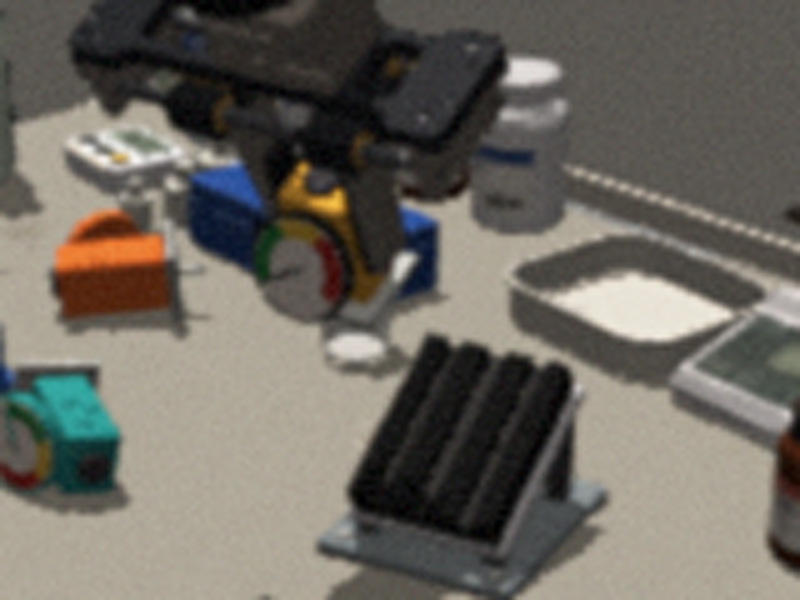

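```bash
python3 - <<'E'
from h import *
print(R.from_matrix(Rslope(16)).as_euler('xyz',degrees=True))
Rt=Rslope(16);n=-Rt[:,2];spot=np.array([568.7,-76.5,58])
print(delta(spot+n*127.6,Rt))
E
```

```text
[-180.   30. -164.]
(array([ 0.0133, -0.0451,  0.0056]), array([-0.37, -2.66, -3.45]))
```

```bash
python3 -m pendant '0.02 0.004 -0.015 0.002 -0.1 -0.9 -1.1;0.02 0.009 -0.03 0.004 -0.2 -1.8 -2.2;0.02 0.013 -0.045 0.006 -0.4 -2.7 -3.4;0.02 0.013 -0.045 0.006 -0.4 -2.7 -3.4;0.02 0.013 -0.045 0.006 -0.4 -2.7 -3.4;0.02 0.013 -0.045 0.006 -0.4 -2.7 -3.4'
python3 - <<'E'
from h import *
import pickle
w=arm.grab_frame("wrist");pickle.dump((w,arm.observe()),open("w6.pkl","wb"))
cv2.imwrite("pics/w6.png",w["frame"][:,:,::-1])
o=arm.observe();print(o["position"],o["tcp_rot"],o["contact_force"],o["time_s"],o["joint_positions"])
s=arm.grab_frame("side");crop(s,340,210,80,60,5,"s6.png")
E
```

```text
time_s: 5.55
position: [507.9, -94.2, 168.8]
tcp_rot: [180.0, 30.1, -164.1]
contact_force: [0.3, 0.9, -2.3]
opening: 0.392
[507.97151739 -94.12736138 168.88771707] [ 179.98625451   30.08049982 -164.06742493] [ 0.09765164 -0.43672583 -2.03241992] 5.6 [ -38.45936949  -13.76843891  126.43445314   30.71586937   52.94599522
 -160.09107705]
```

View pics/w6.png

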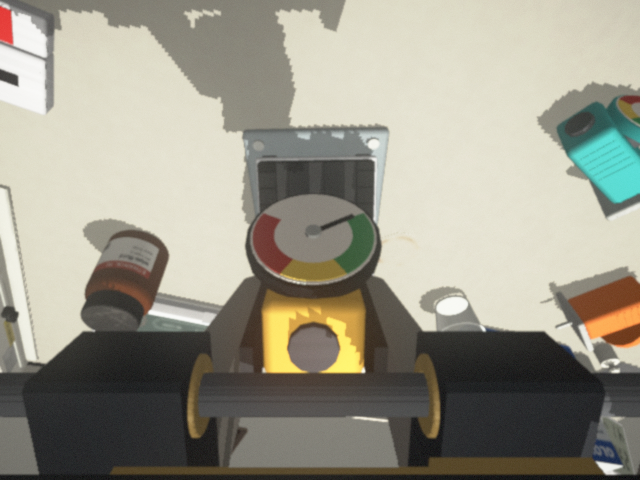

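View pics/s6.png

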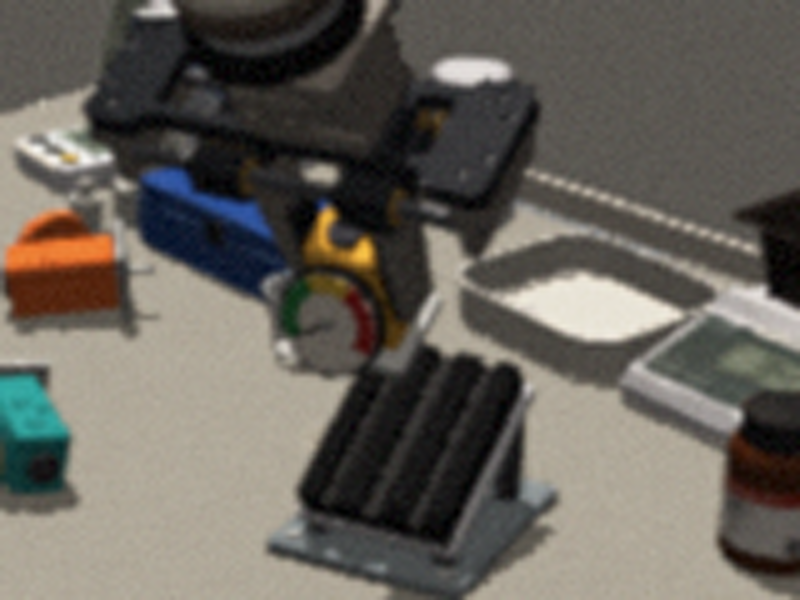

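```bash
python3 - <<'E'
from h import *
import pickle
w,o=pickle.load(open("w6.pkl","rb"))
g=w.copy();g["frame"]=np.clip(w["frame"].astype(float)*2.2,0,255).astype(np.uint8)
crop(g,315,180,80,60,5,"w6c.png")
E
```

```text
(no output)
```

View pics/w6c.png

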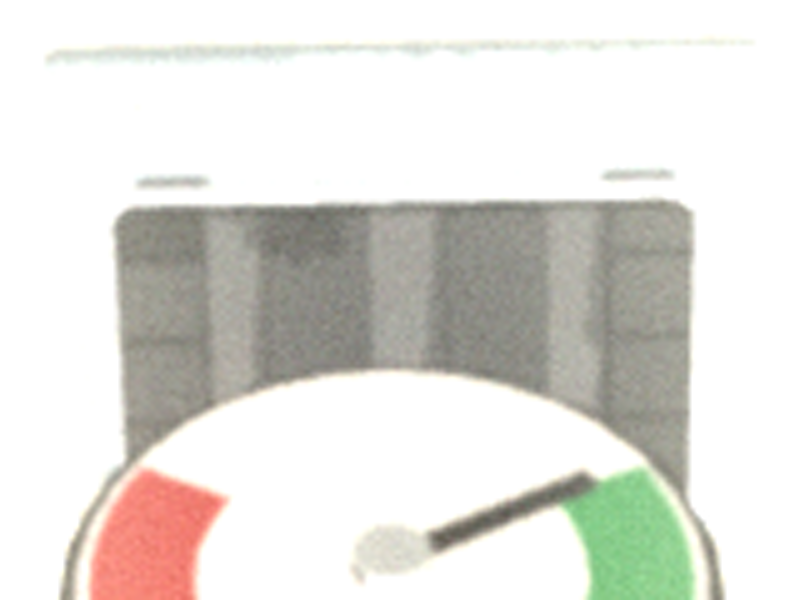

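```bash
python3 - <<'E'
from h import *
import pickle
from scipy.optimize import brentq
w,o=pickle.load(open("w6.pkl","rb"));T=tool(o)
def tp(u,v,h):
    c,d=ray(w,235+u/5,120+v/5);c=T[:3,:3].T@(c-T[:3,3]);d=T[:3,:3].T@d;return c+d*(h-c[2])/d[2]
f=lambda h:np.linalg.norm(tp(114.5,210,h)-tp(693,200,h))-78
h=brentq(f,60,250);print("h",h,"expected",127.6)
for h in (h,127.6):
    a,b=tp(114.5,210,h),tp(693,200,h);print("mid",(a+b)/2,"yaw",np.degrees(np.arctan2(b[0]-a[0],b[1]-a[1])),np.linalg.norm(a-b))
    for n,p,q in [("L",(115,225),(128,460)),("Rr",(692,225),(688,480)),("G",(404.5,215),(401.5,360)),("GL",(231,215),(232,385)),("GR",(573,215),(572,400))]:
        P,Q=tp(*p,h),tp(*q,h);print(n,P.round(1),Q.round(1),"yaw",np.degrees(np.arctan2(P[1]-Q[1],P[0]-Q[0])).round(2))
E
```

```text
h 130.8201543759924 expected 127.6
mid [ 50.11947027   1.37504092 130.82015438] yaw 0.9714086047494873 78.0
L [ 47.5 -37.6 130.8] [ 15.1 -36.9 130.8] yaw -1.21
Rr [ 47.4  40.4 130.8] [ 12.2  41.1 130.8] yaw -1.25
G [ 48.8   1.5 130.8] [ 29.1   1.1 130.8] yaw 1.11
GL [ 48.8 -21.9 130.8] [ 25.6 -22.2 130.8] yaw 0.82
GR [ 48.8  24.2 130.8] [ 23.5  24.7 130.8] yaw -0.99
mid [ 50.37258414   1.35821532 127.6       ] yaw 0.9714086047494853 77.10049218872975
L [ 47.7 -37.2 127.6] [ 15.8 -36.5 127.6] yaw -1.21
Rr [ 47.7  39.9 127.6] [ 12.9  40.7 127.6] yaw -1.25
G [ 49.1   1.5 127.6] [ 29.6   1.1 127.6] yaw 1.11
GL [ 49.1 -21.7 127.6] [ 26.2 -22.  127.6] yaw 0.82
GR [ 49.1  24.  127.6] [ 24.1  24.4 127.6] yaw -0.99
```

```bash
python3 -m pendant '0.02 0.0008 0.0016 0.015 0 0 -1.1;0.02 0.0008 0.0016 0.03 0 0 -1.1;0.02 0.0008 0.0016 0.042 0 0 -1.1;0.02 0.0008 0.0016 0.048 0 0 -1.1;0.02 0.0008 0.0016 0.048 0 0 -1.1;0.02 0.0008 0.0016 0.048 0 0 -1.1'
python3 - <<'E'
from h import *
import pickle
w=arm.grab_frame("wrist");pickle.dump((w,arm.observe()),open("w7.pkl","wb"))
o=arm.observe();print(o["position"],o["tcp_rot"],o["contact_force"],o["time_s"],o["joint_positions"])
s=arm.grab_frame("side");crop(s,340,235,60,50,6,"s7.png")
g=w.copy();g["frame"]=np.clip(w["frame"].astype(float)*2.2,0,255).astype(np.uint8)
crop(g,315,200,80,60,5,"w7c.png")
E
```

```text
time_s: 6.15
position: [529.9, -86.8, 126.9]
tcp_rot: [-179.4, 30.1, -162.8]
contact_force: [-0.7, 1.1, -2.4]
opening: 0.388
[530.06270706 -87.17450638 127.34277037] [-179.32635215   30.10791354 -162.81368836] [-2.56658772e-03 -4.01945879e-01 -3.34925528e+00] 6.2 [ -35.59472386   -6.2814247   125.4249989    33.04021188   46.01818464
 -162.80506   ]
```

View pics/w7c.png

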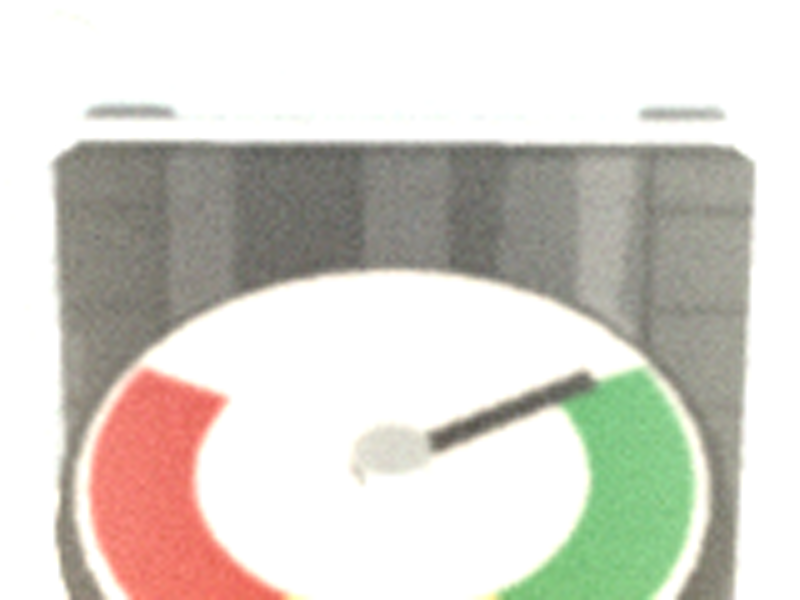

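View pics/s7.png

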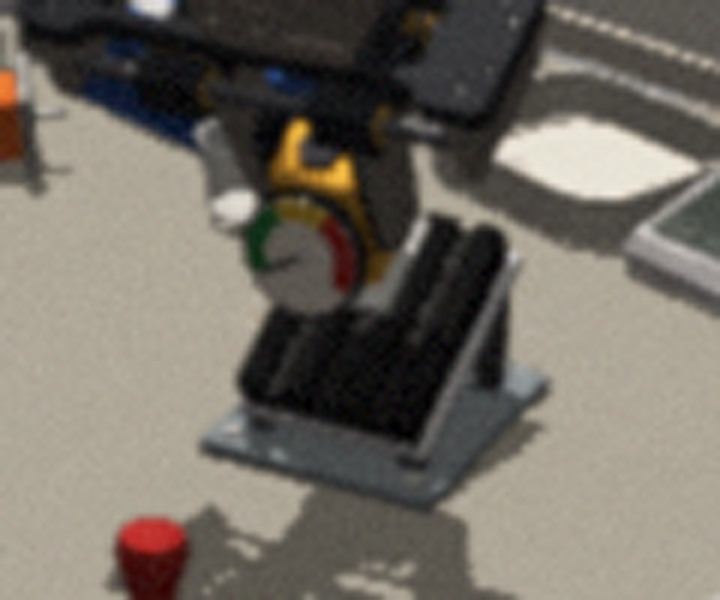

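```bash
python3 - <<'E'
from h import *
import pickle
from scipy.optimize import brentq
w,o=pickle.load(open("w7.pkl","rb"));T=tool(o);print(T[:3,2])
def tp(u,v,h,ox=235,oy=140,s=5):
    c,d=ray(w,ox+u/s,oy+v/s);c=T[:3,:3].T@(c-T[:3,3]);d=T[:3,:3].T@d;return c+d*(h-c[2])/d[2]
f=lambda h:np.linalg.norm(tp(54,143,h)-tp(756,143,h))-78
h=brentq(f,40,250);print("h",h)
for n,p,q in [("E",(54,143),(756,143)),("L",(55,170),(68,400)),("Rr",(755,170),(744,420)),("G",(407,160),(407,161))]:
    P,Q=tp(*p,h),tp(*q,h);print(n,P.round(1),Q.round(1),((P+Q)/2).round(1))
print("knob",tp(313.4,348,-26.4,0,0,1))
crop(w,313,320,80,60,5,"w7k.png")
E
```

```text
[ 0.48267279  0.13697923 -0.86502235]
h 80.95679804012823
E [ 50.1 -37.2  81. ] [50.2 40.8 81. ] [50.1  1.8 81. ]
L [ 47.1 -37.2  81. ] [ 20.9 -36.8  81. ] [ 34. -37.  81.]
Rr [47.2 40.8 81. ] [18.6 40.9 81. ] [32.9 40.9 81. ]
G [48.3  2.  81. ] [48.2  2.  81. ] [48.2  2.  81. ]
knob [  1.39994402   0.34327861 -26.4       ]
```

View pics/w7k.png

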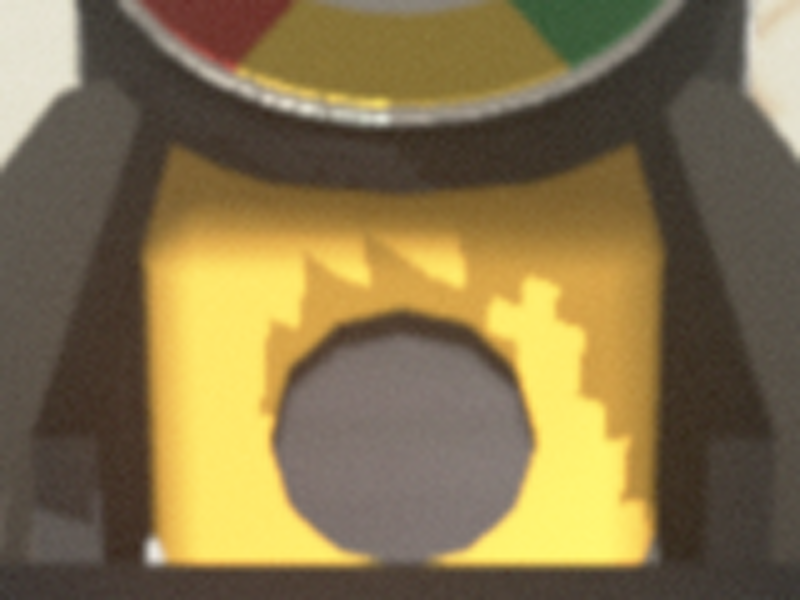

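```bash
python3 - <<'E'
from h import *
import pickle
for n in ("w6","w7"):
    w,o=pickle.load(open(n+".pkl","rb"));T=tool(o);fl,cx,cy,E=cam(w)
    c=-E[:3,:3].T@E[:3,3];print(n,(T[:3,:3].T@(c-T[:3,3])).round(2),"fwd",(T[:3,:3].T@E[2,:3]).round(4),(T[:3,:3].T@E[0,:3]).round(4),T[:3,3])
w=arm.grab_frame("wrist");o=arm.observe();T=tool(o);fl,cx,cy,E=cam(w);c=-E[:3,:3].T@E[:3,3];print((T[:3,:3].T@(c-T[:3,3])).round(2),"fwd",(T[:3,:3].T@E[2,:3]).round(4),(T[:3,:3].T@E[0,:3]).round(4),T[:3,3])
E
```

```text
w6 [ 7.2070e+01 -8.0000e-02 -1.4841e+02] fwd [-2.566e-01 -8.000e-04  9.665e-01] [-2.e-04  1.e+00  8.e-04] [507.97151739 -94.12736138 168.88771707]
w7 [  72.21    0.25 -148.1 ] fwd [-2.562e-01  2.000e-04  9.666e-01] [ 3.e-04  1.e+00 -1.e-04] [530.06270706 -87.17450638 127.34277037]
[ 7.1990e+01  4.0000e-02 -1.4838e+02] fwd [-2.567e-01 -4.000e-04  9.665e-01] [5.e-04 1.e+00 5.e-04] [530.16456618 -87.5835146  127.62293799]
```

```bash
python3 -m pendant '0.02 0 0.0013 0.006 0 0 0;0.02 0 0.0013 0.012 0 0 0;0.02 0 0.0013 0.016 0 0 0;0.02 0 0.0013 0.016 0 0 0;0.02 0 0.0013 0.016 0 0 0;0.02 0 0.0013 0.016 0 0 0'
python3 - <<'E'
from h import *
import pickle
w=arm.grab_frame("wrist");pickle.dump((w,arm.observe()),open("w8.pkl","wb"))
o=arm.observe();print(o["position"],o["tcp_rot"],o["contact_force"],o["time_s"],o["joint_positions"])
s=arm.grab_frame("side");crop(s,340,235,40,33,9,"s8.png")
g=w.copy();g["frame"]=np.clip(w["frame"].astype(float)*2.2,0,255).astype(np.uint8)
crop(g,315,200,80,60,5,"w8c.png")
E
```

```text
time_s: 6.8
position: [537.1, -83.8, 112.7]
tcp_rot: [-179.4, 30.1, -162.9]
contact_force: [-0.1, -0.1, -2.6]
opening: 0.392
[537.1963971  -83.90357819 112.86634689] [-179.36298512   30.0814471  -162.86198657] [ 0.0915852  -0.24725571 -1.86669743] 6.85 [ -34.59325548   -3.66679138  124.9607275    33.9803139    43.76718312
 -163.40093363]
```

View pics/w8c.png

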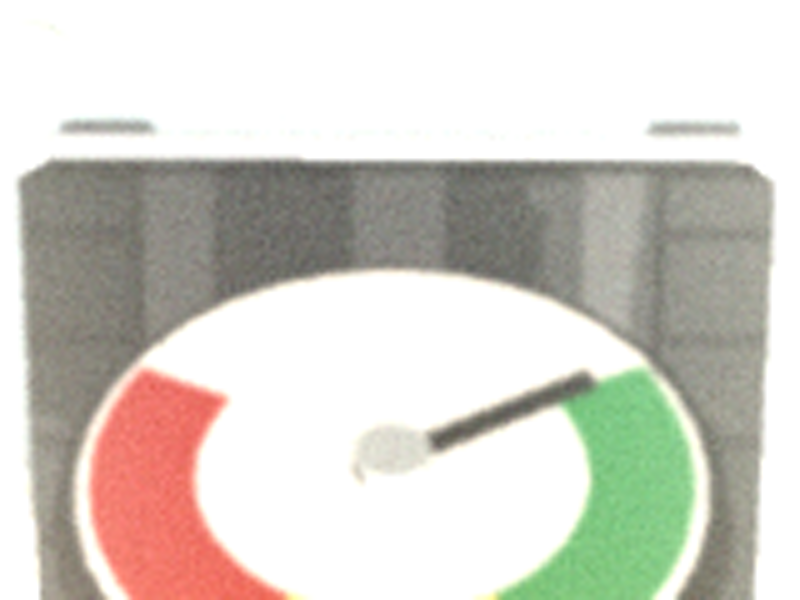

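View pics/s8.png

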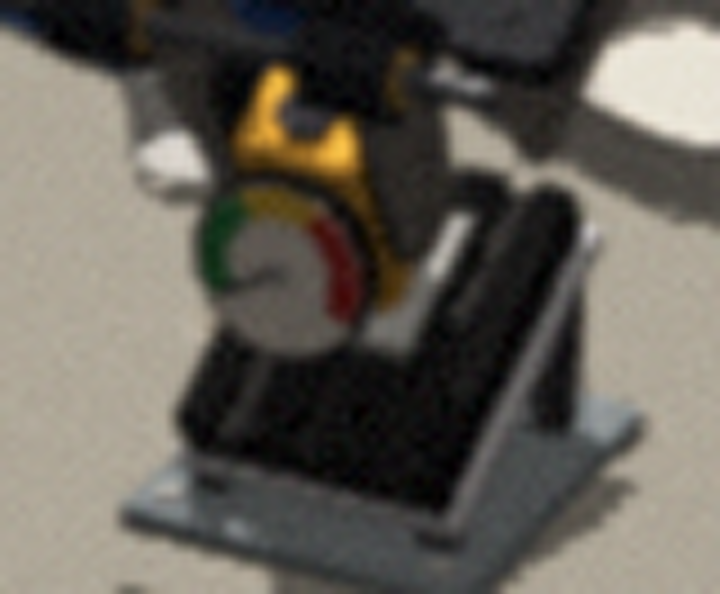

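```bash
python3 -m pendant '0.02 0 0.0004 0.002 0 0 0;0.02 0 0.0004 0.004 0 0 0;0.02 0 0.0004 0.006 0 0 0;0.02 0 0.0004 0.008 0 0 0;0.02 0 0.0004 0.009 0 0 0;0.02 0 0.0004 0.01 0 0 0;0.02 0 0.0004 0.01 0 0 0;0.02 0 0.0004 0.01 0 0 0'
cat > f.py <<'E'
from h import *
F=[];D=[]
for i in range(5):
    arm.grab_frame("wrist");o=arm.observe();T=tool(o);F.append(T[:3,:3].T@o["contact_force"]);D.append(o["position"])
print("tool force",np.mean(F,0).round(2),"pos",np.mean(D,0).round(2),"torque",(T[:3,:3].T@o["torque"]).round(2),o["time_s"],o["opening"])
E
python3 f.py
```

```text
time_s: 7.57
position: [542.0, -82.2, 104.3]
tcp_rot: [-179.3, 30.1, -162.9]
contact_force: [-1.5, 0.0, 0.0]
opening: 0.389
tool force [ 0.59  0.05 -0.61] pos [541.99 -82.2  104.34] torque [0.02 0.34 0.  ] 7.8167 0.3883304618051882
```

```bash
python3 -m pendant '0.02 0 0 0.001 0 0 0;0.02 0 0 0.002 0 0 0;0.02 0 0 0.003 0 0 0;0.02 0 0 0.003 0 0 0;0.02 0 0 0.003 0 0 0'; python3 f.py; python3 - <<'E'
from h import *
s=arm.grab_frame("side");crop(s,340,235,40,33,9,"s9.png")
w=arm.grab_frame("wrist")
crop(w,315,230,80,60,5,"w9c.png")
E
```

```text
time_s: 8.23
position: [543.5, -81.8, 101.6]
tcp_rot: [-179.3, 30.1, -162.9]
contact_force: [-1.2, 0.1, 1.0]
opening: 0.387
tool force [ 0.49 -0.45 -1.35] pos [543.42 -81.77 101.67] torque [0.1  0.23 0.02] 8.4833 0.3921058920810823
```

View pics/s9.png

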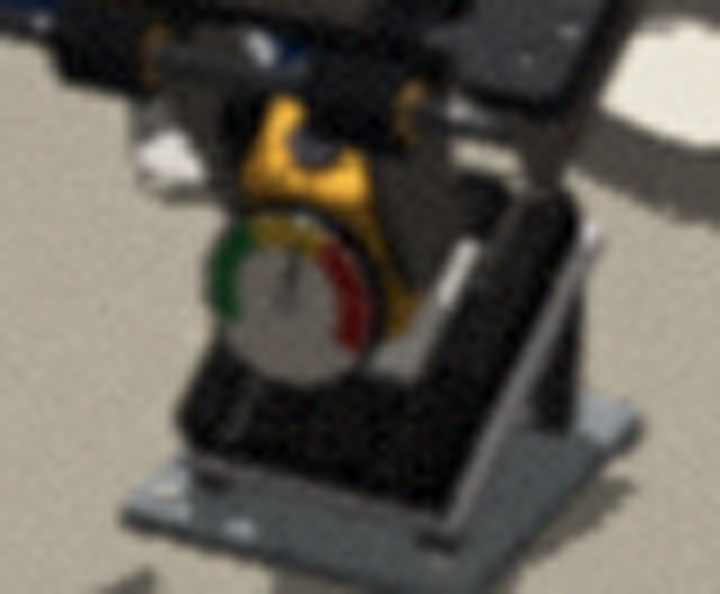

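View pics/w9c.png

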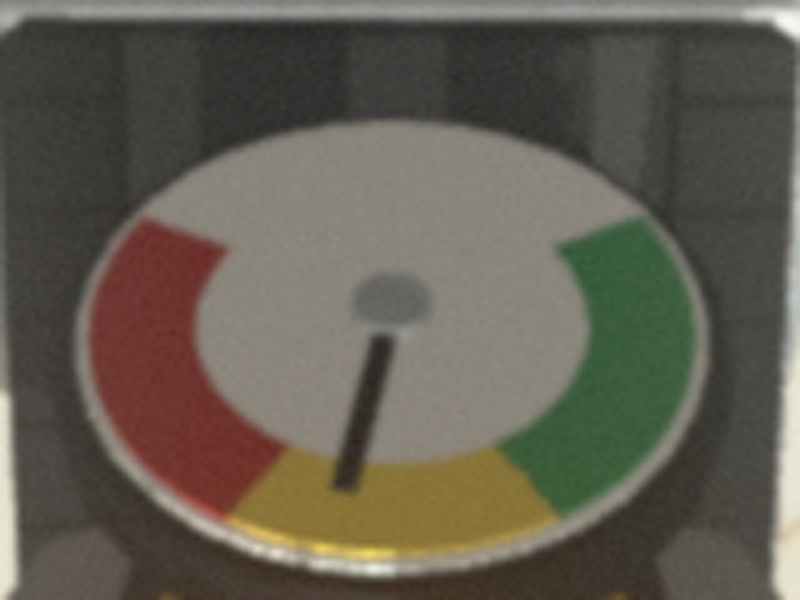

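```bash
python3 -m pendant '0.02 0 0 0.0005 0 0 0;0.02 0 0 0.001 0 0 0;0.02 0 0 0.0015 0 0 0;0.02 0 0 0.0015 0 0 0;0.02 0 0 0.0015 0 0 0'; python3 f.py;  python3 -m pendant '0.02 0 0 0.0005 0 0 0;0.02 0 0 0.001 0 0 0;0.02 0 0 0.001 0 0 0;0.02 0 0 0.001 0 0 0'; python3 f.py
python3 - <<'E'
from h import *
s=arm.grab_frame("side");crop(s,340,235,40,33,9,"s10.png")
w=arm.grab_frame("wrist")
crop(w,315,230,80,60,5,"w10c.png")
E
```

```text
time_s: 9.0
position: [544.1, -81.6, 100.6]
tcp_rot: [-179.4, 30.1, -162.8]
contact_force: [-5.2, -2.5, 5.8]
opening: 0.393
tool force [ 1.69 -0.37 -8.31] pos [544.07 -81.59 100.6 ] torque [-0.16  0.52  0.02] 9.25 0.3900154446752326
time_s: 9.58
position: [544.5, -81.5, 100.0]
tcp_rot: [-179.3, 30.1, -162.8]
contact_force: [-9.8, -2.1, 11.4]
opening: 0.391
tool force [  3.23   1.06 -14.91] pos [544.47 -81.5  100.04] torque [-0.45  0.91  0.07] 9.8333 0.39100667671238615
```

View pics/s10.png

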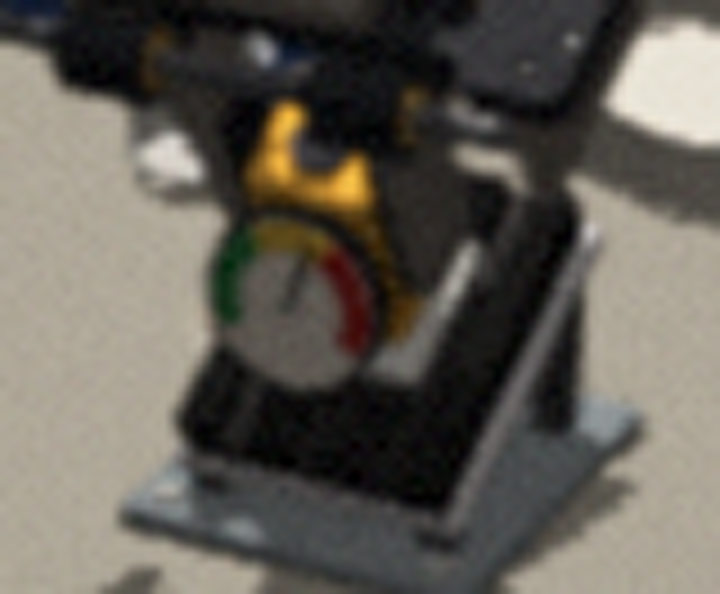

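View pics/w10c.png

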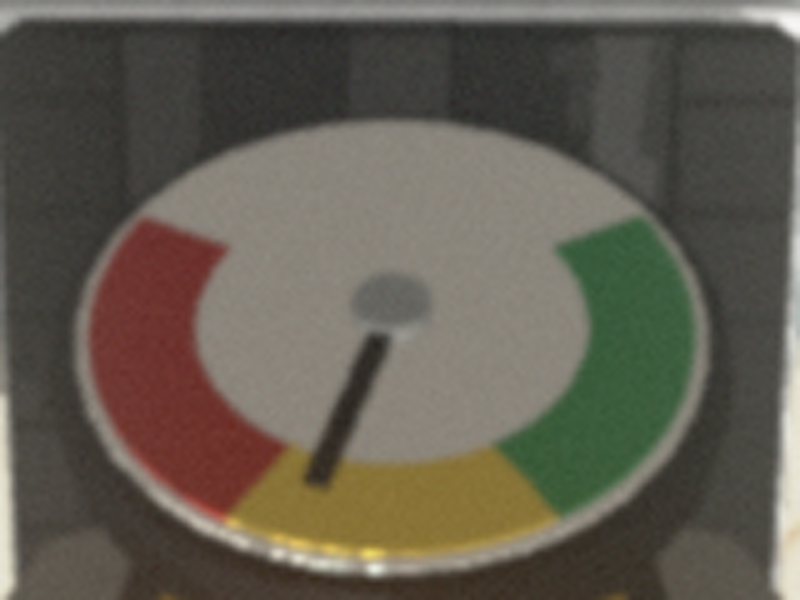

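```bash
python3 -m pendant '0.02 0 0 0.0002 0 0 0;0.02 0 0 0.0002 0 0 0;0.02 0 0 0.0002 0 0 0;0.02 0 0 0.0002 0 0 0;0.02 0 0 0.0002 0 0 0;0.02 0 0 0.0002 0 0 0;0.02 0 0 0.0002 0 0 0;0.02 0 0 0.0002 0 0 0;0.02 0 0 0.0002 0 0 0;0.02 0 0 0.0002 0 0 0'; python3 f.py
python3 - <<'E'
from h import *
w=arm.grab_frame("wrist")
crop(w,315,230,80,60,5,"w11c.png");cv2.imwrite("pics/w11.png",w["frame"][:,:,::-1])
E
```

```text
time_s: 10.77
position: [544.5, -81.5, 99.9]
tcp_rot: [-179.3, 30.1, -162.8]
contact_force: [-11.1, -2.2, 12.0]
opening: 0.389
tool force [  3.     1.01 -16.13] pos [544.55 -81.47  99.92] torque [-0.47  0.96  0.04] 11.0167 0.3895690367691502
```

View pics/w11c.png

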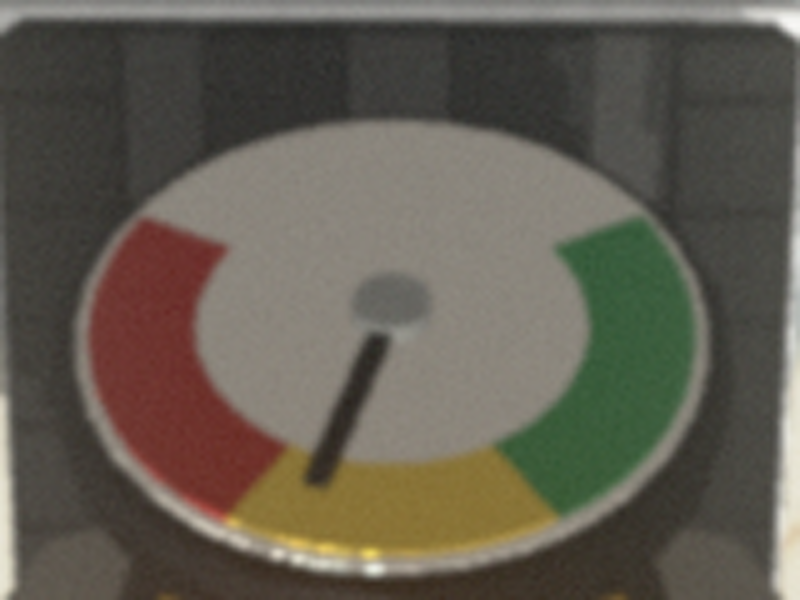

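View pics/w11.png

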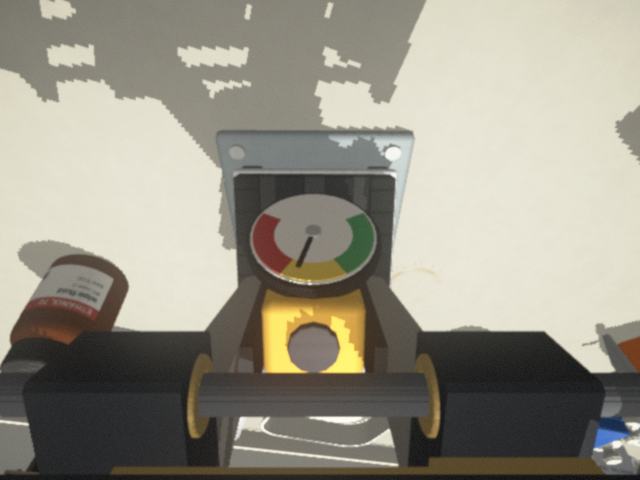

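```bash
python3 -m pendant '0.02 0 0 -0.003 0 0 0;0.02 0 0 -0.01 0 0 0;0.02 0 0 -0.03 0 0 0;0.02 0 0 -0.055 0 0 0;0.02 0 0 -0.08 0 0 0;0.02 0 0 -0.1 0 0 0;0.02 0 0 -0.1 0 0 0'
python3 - <<'E'
from h import *
Rt=R.from_euler('xyz',[180,0,155],degrees=True).as_matrix()
print(delta([492.8,254.8,209.6],Rt))
E
```

```text
time_s: 11.65
position: [496.5, -96.1, 188.8]
tcp_rot: [-179.1, 30.2, -162.8]
contact_force: [0.4, -0.4, -2.4]
opening: 0.389
(array([-0.0973,  0.3367,  0.0272]), array([10.29, 29.13, 41.  ]))
```

```bash
python3 -m pendant '0.02 -0.007 0.022 0.0 0.7 2 2.8;0.02 -0.015 0.05 0.0 1.6 4.5 6.3;0.02 -0.024 0.08 0.0 2.5 7 10;0.02 -0.034 0.115 0.0 3.6 10 14;0.02 -0.044 0.15 0.005 4.7 13.2 18.5;0.02 -0.054 0.185 0.01 5.7 16.2 22.8;0.02 -0.065 0.22 0.013 6.8 19.3 27;0.02 -0.075 0.255 0.018 7.9 22.4 31.4;0.02 -0.085 0.29 0.022 9 25.4 35.6;0.02 -0.097 0.325 0.026 10.1 28.6 40.2'
python3 -m pendant '0.02 0 0 0 0 0 0;0.02 0 0 0 0 0 0'
python3 - <<'E'
from h import *
Rt=R.from_euler('xyz',[180,0,155],degrees=True).as_matrix()
print(delta([492.8,254.8,209.6],Rt),arm.observe()["joint_positions"])
E
```

```text
time_s: 12.48
position: [492.7, 206.0, 205.2]
tcp_rot: [179.8, 0.6, 156.4]
contact_force: [2.0, -1.1, -1.8]
opening: 0.39
time_s: 12.65
position: [493.4, 205.9, 204.1]
tcp_rot: [179.7, 0.6, 156.9]
contact_force: [0.2, -0.1, -2.7]
opening: 0.388
(array([ 0.0197,  0.0448, -0.0054]), array([0.33, 0.61, 1.91])) [ 9.72287149e+00  4.12626221e+00  1.00649331e+02 -6.10429291e-02
  7.45353538e+01 -5.71663561e+01]
```

```bash
python3 -m pendant '0.02 0.006 0.014 -0.002 0.1 0.2 0.6;0.02 0.013 0.03 -0.004 0.2 0.4 1.3;0.02 0.0197 0.0448 -0.0054 0.3 0.6 1.9;0.02 0.0197 0.0448 -0.0054 0.3 0.6 1.9;0.02 0.0197 0.0448 -0.0054 0.3 0.6 1.9;0.02 0.0197 0.0448 -0.0054 0.3 0.6 1.9'
python3 - <<'E'
from h import *
Rt=R.from_euler('xyz',[180,0,155],degrees=True).as_matrix()
for i in range(4):
    w=arm.grab_frame("wrist");print(delta([492.8,254.8,209.6],Rt))
crop(w,313,270,160,120,2.5,"w12.png")
crop(arm.grab_frame("side"),235,200,70,60,5,"s12.png")
E
```

```text
time_s: 13.15
position: [493.5, 251.4, 211.8]
tcp_rot: [179.9, 0.2, 154.7]
contact_force: [-1.4, 0.5, -2.0]
opening: 0.386
(array([0.0021, 0.0027, 0.0023]), array([ 0.12,  0.21, -0.32]))
(array([0.0022, 0.0026, 0.0024]), array([ 0.14,  0.22, -0.33]))
(array([0.0022, 0.0024, 0.0026]), array([ 0.15,  0.22, -0.33]))
(array([0.0022, 0.0022, 0.0027]), array([ 0.15,  0.22, -0.33]))
```

View pics/w12.png

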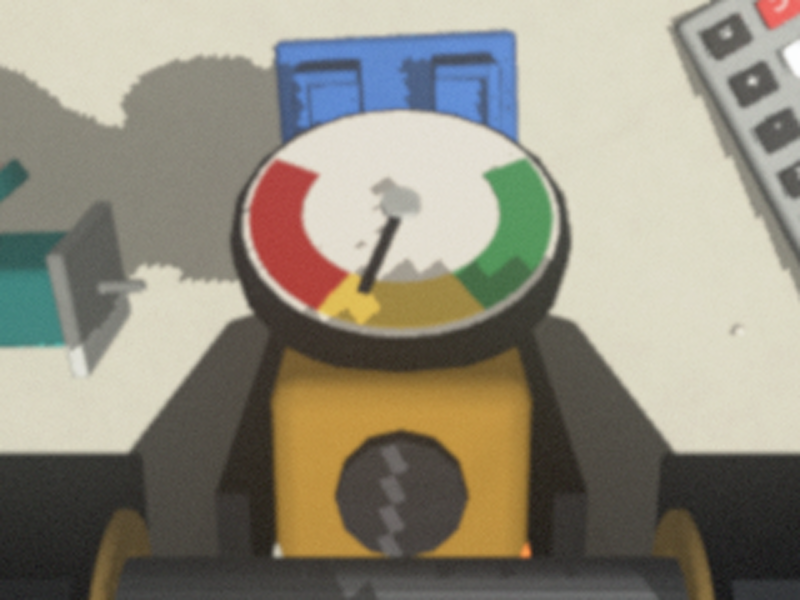

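View pics/s12.png

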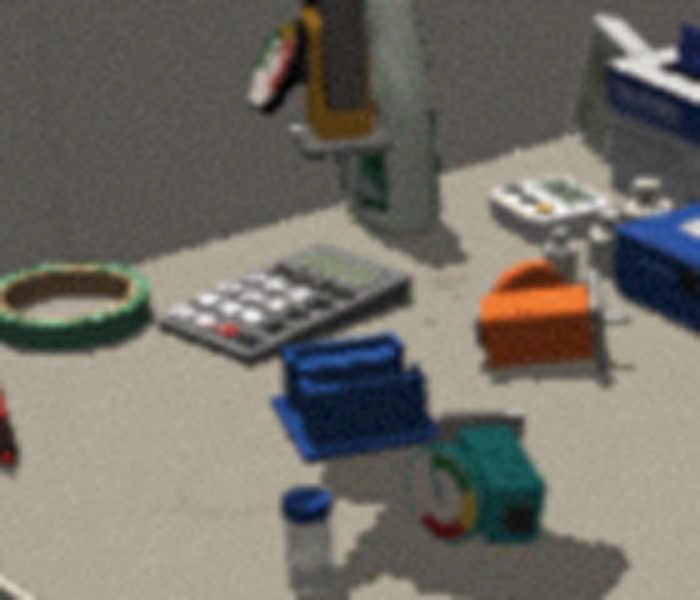

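```bash
python3 -m pendant '0.02 0.0022 0.0024 0.01 0.1 0.2 -0.3;0.02 0.0022 0.0024 0.03 0.1 0.2 -0.3;0.02 0.0022 0.0024 0.06 0.1 0.2 -0.3;0.02 0.0022 0.0024 0.085 0.1 0.2 -0.3;0.02 0.0022 0.0024 0.102 0.1 0.2 -0.3;0.02 0.0022 0.0024 0.102 0.1 0.2 -0.3;0.02 0.0022 0.0024 0.102 0.1 0.2 -0.3;0.02 0.0022 0.0024 0.102 0.1 0.2 -0.3'
python3 - <<'E'
from h import *
Rt=R.from_euler('xyz',[180,0,155],degrees=True).as_matrix()
for i in range(4):
    w=arm.grab_frame("wrist");print(delta([492.8,254.8,79.6],Rt))
crop(w,313,270,160,120,2.5,"w13.png")
crop(arm.grab_frame("side"),235,210,50,42,7,"s13.png")
E
```

```text
time_s: 14.07
position: [494.2, 256.3, 111.6]
tcp_rot: [179.9, 0.1, 155.0]
contact_force: [0.3, 0.3, -2.1]
opening: 0.389
(array([ 0.0011, -0.0023,  0.0325]), array([0.18, 0.16, 0.02]))
(array([ 0.0012, -0.0024,  0.0327]), array([0.2 , 0.18, 0.03]))
(array([ 0.0011, -0.0023,  0.0326]), array([0.19, 0.17, 0.02]))
(array([ 0.0009, -0.0021,  0.0324]), array([0.18, 0.15, 0.02]))
```

View pics/s13.png

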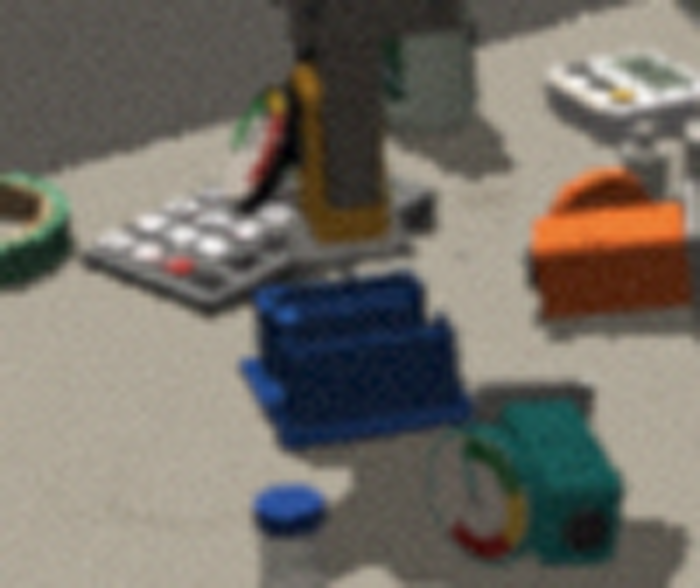

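View pics/w13.png

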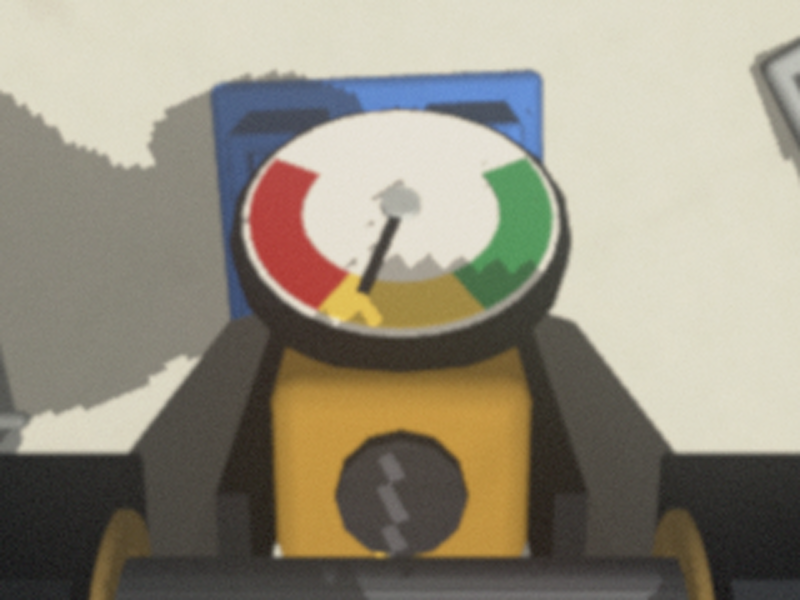

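```bash
python3 -m pendant '0.02 0.001 -0.0026 0 0.2 0.2 0;0.02 0.001 -0.0026 0 0.2 0.2 0;0.02 0.001 -0.0026 0.01 0.2 0.2 0;0.02 0.001 -0.0026 0.02 0.2 0.2 0;0.02 0.001 -0.0026 0.026 0.2 0.2 0;0.02 0.001 -0.0026 0.029 0.2 0.2 0;0.02 0.001 -0.0026 0.03 0.2 0.2 0;0.02 0.001 -0.0026 0.03 0.2 0.2 0;0.02 0.001 -0.0026 0.03 0.2 0.2 0'
python3 f.py
python3 - <<'E'
from h import *
Rt=R.from_euler('xyz',[180,0,155],degrees=True).as_matrix()
for i in range(2):
    w=arm.grab_frame("wrist");print(delta([492.8,254.8,79.6],Rt))
crop(w,313,270,160,120,2.5,"w14.png")
crop(arm.grab_frame("side"),235,210,50,42,7,"s14.png")
E
```

```text
time_s: 15.07
position: [491.4, 254.1, 80.1]
tcp_rot: [-179.9, -0.2, 155.0]
contact_force: [0.7, 0.3, -2.7]
opening: 0.386
tool force [-0.19 -0.02  2.39] pos [491.48 254.09  80.33] torque [ 0.03 -0.02 -0.03] 15.3167 0.39137759922500215
(array([-0.0009,  0.0012,  0.0008]), array([-0.12, -0.16,  0.02]))
(array([-0.0009,  0.0012,  0.0008]), array([-0.12, -0.16,  0.02]))
```

View pics/s14.png

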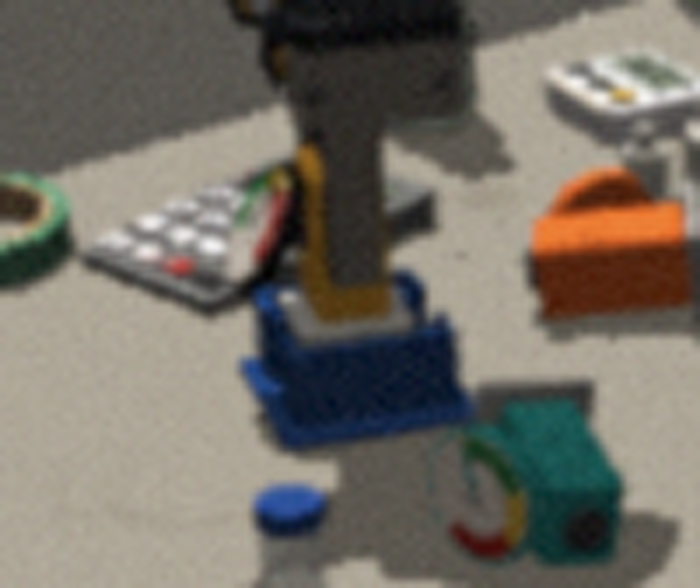

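View pics/w14.png

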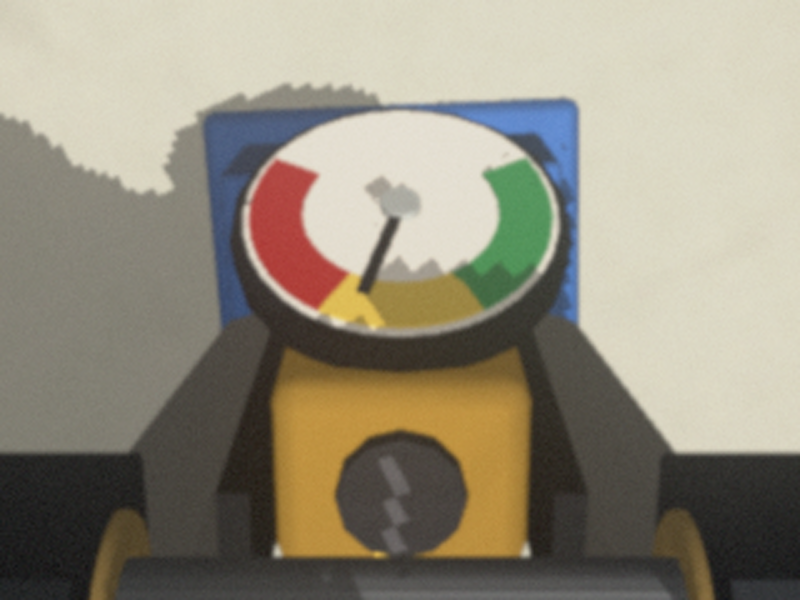

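```bash
python3 -m pendant '0.02 -0.0005 0.0006 0.0005 0 0 0;0.02 -0.0005 0.0006 0.001 0 0 0;0.02 -0.0005 0.0006 0.0012 0 0 0;0.02 -0.0005 0.0006 0.0012 0 0 0'; python3 f.py
```

```text
time_s: 15.8
position: [492.3, 254.5, 79.6]
tcp_rot: [-179.9, -0.2, 155.0]
contact_force: [-1.0, -0.3, 0.9]
opening: 0.391
tool force [ 1.16 -1.01 -2.78] pos [492.33 254.48  79.63] torque [0.17 0.13 0.03] 16.05 0.38617723079846183
```

```bash
python3 -m pendant '0.045 0 0 0 0 0 0;0.055 0 0 0 0 0 0;0.07 0 0 0 0 0 0;0.08 0 0 0 0 0 0;0.08 0 0 0 0 0 0'; python3 -m pendant '0.08 0 0 -0.02 0 0 0;0.08 0 0 -0.05 0 0 0;0.08 0 0 -0.085 0 0 0;0.08 0 0 -0.12 0 0 0;0.08 0 0 -0.15 0 0 0;0.08 0 0 -0.17 0 0 0;0.08 0 0 -0.17 0 0 0'
python3 - <<'E'
from h import *
import pickle
w=arm.grab_frame("wrist");t=arm.grab_frame("top")
crop(w,315,205,80,60,5,"w15.png")
crop(arm.grab_frame("side"),235,210,50,42,7,"s15.png")
crop(t,455,260,60,35,6,"t15.png");pickle.dump((t,arm.grab_frame("side")),open("f15.pkl","wb"))
E
```

```text
time_s: 16.47
position: [492.1, 254.4, 79.1]
tcp_rot: [-179.9, -0.2, 155.0]
contact_force: [-1.1, -0.1, 0.7]
opening: 0.727
time_s: 17.05
position: [495.4, 255.3, 255.0]
tcp_rot: [179.8, 0.3, 155.0]
contact_force: [-0.4, 0.2, 0.5]
opening: 0.872
```

View pics/w15.png

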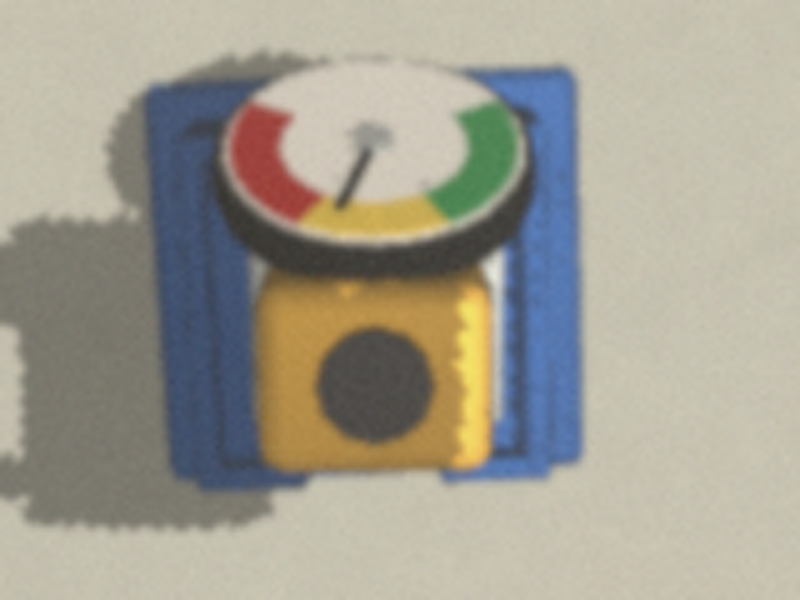

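View pics/s15.png

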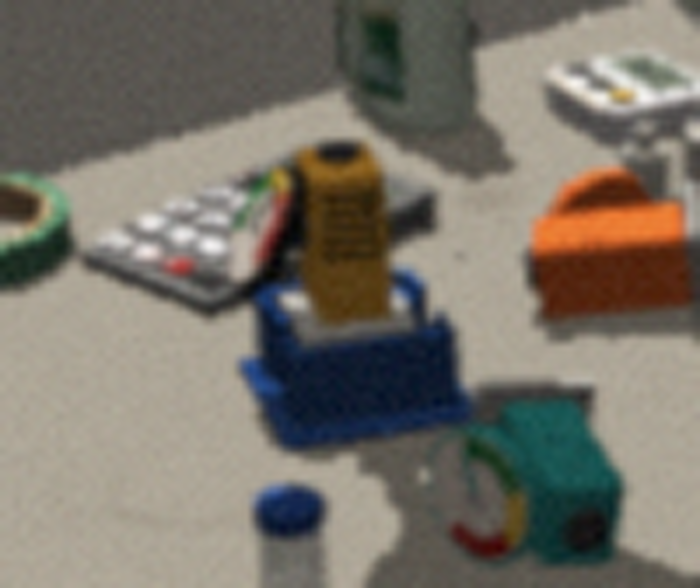

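View pics/t15.png

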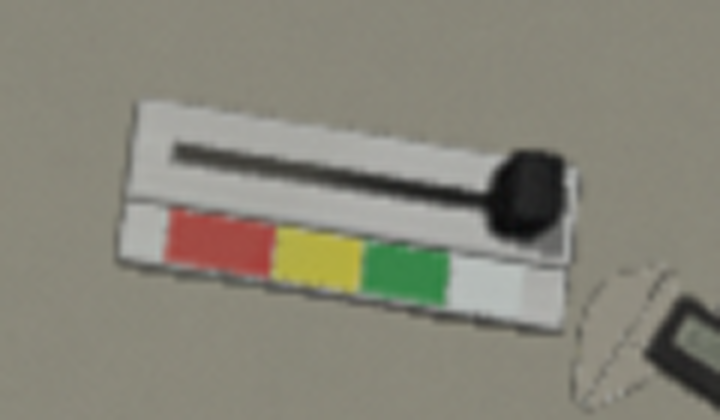

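```bash
python3 - <<'E'
from h import *
import pickle
t,s=pickle.load(open("f15.pkl","rb"))
for z in (54,50): print(onz(t,482.8,257.5,z))
A=onz(t,395+120/6,225+265/6,14);B=onz(t,395+560/6,225+330/6,14);print(A,B,"yaw",np.degrees(np.arctan2(A[1]-B[1],A[0]-B[0]))-90)
Rt=R.from_euler('xyz',[180,0,171.5],degrees=True).as_matrix()
print(delta([508,-401,230],Rt))
E
```

```text
[ 507.79251867 -400.65161677   54.        ]
[ 508.58738654 -401.76665693   50.        ]
[ 486.18746582 -256.85510395   14.        ] [ 464.11932652 -422.15830743   14.        ] yaw -7.604080701879724
(array([-0.2915, -0.587 ,  0.0181]), array([ -0.21,  -0.35, -16.48]))
```

```bash
python3 -m pendant '0.08 -0.013 -0.027 0 0 0 0;0.08 -0.029 -0.059 0 0 0 -1;0.08 -0.045 -0.091 0 0 0 -2.5;0.08 -0.061 -0.123 0 0 0 -4;0.08 -0.077 -0.155 0 0 0 -5.5;0.08 -0.093 -0.187 0 0 0 -7;0.08 -0.109 -0.219 0 0 0 -8.5;0.08 -0.125 -0.251 0 0 0 -10;0.08 -0.141 -0.283 0 0 0 -11.5;0.08 -0.157 -0.315 0 0 0 -12'
python3 - <<'E'
from h import *
Rt=R.from_euler('xyz',[180,0,172],degrees=True).as_matrix()
print(delta([508,-401,230],Rt))
E
```

```text
time_s: 18.08
position: [500.8, -98.6, 247.2]
tcp_rot: [-180.0, -0.4, 167.1]
contact_force: [0.6, -0.4, 0.1]
opening: 0.871
(array([-0.0748, -0.2931,  0.0169]), array([-0.03, -0.4 , -4.92]))
```

```bash
python3 -m pendant '0.08 -0.009 -0.035 0 0 0 -0.5;0.08 -0.018 -0.071 0.002 0 0 -1;0.08 -0.027 -0.106 0.005 0 0 -2;0.08 -0.036 -0.141 0.007 0 0 -3;0.08 -0.045 -0.177 0.009 0 0 -3.5;0.08 -0.055 -0.213 0.012 0 0 -4;0.08 -0.064 -0.25 0.015 0 -0.3 -4.5;0.08 -0.075 -0.293 0.017 0 -0.4 -4.9;0.08 -0.075 -0.293 0.017 0 -0.4 -4.9;0.08 -0.075 -0.293 0.017 0 -0.4 -4.9'
python3 - <<'E'
from h import *
import pickle
w=arm.grab_frame("wrist");o=arm.observe();pickle.dump((w,o),open("w16.pkl","wb"));cv2.imwrite("pics/w16.png",w["frame"][:,:,::-1]);print(o["position"],o["tcp_rot"],o["joint_positions"],o["time_s"])
E
```

```text
time_s: 18.92
position: [507.8, -400.8, 229.3]
tcp_rot: [179.9, -0.0, 171.7]
contact_force: [1.0, 0.7, -0.0]
opening: 0.87
[ 508.3628532  -399.27385313  230.09734851] [1.79906459e+02 2.38934903e-02 1.71835465e+02] [-4.88767341e+01  1.98096444e+01  7.94586237e+01  8.76218681e-02
  8.07746445e+01 -1.30726298e+02] 18.9667
```

View pics/w16.png

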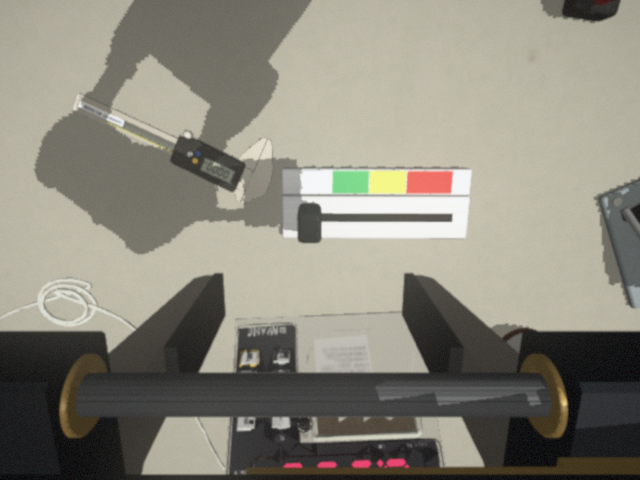

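```bash
python3 - <<'E'
from h import *
import pickle
w,o=pickle.load(open("w16.pkl","rb"))
crop(w,375,205,100,50,8,"w16c.png")
hsv=cv2.cvtColor(w["frame"],cv2.COLOR_RGB2HSV)
for n,lo,hi in [("g",(45,100,50),(80,255,255)),("y",(22,120,80),(36,255,255)),("r",(0,120,80),(8,255,255))]:
    m=cv2.inRange(hsv,lo,hi);m[:160]=0;m[200:]=0;m[:,:300]=0;m[:,480:]=0
    c=max(cv2.findContours(m,0,1)[0],key=cv2.contourArea);r=cv2.minAreaRect(c);x,y,ww,hh=cv2.boundingRect(c)
    a,b=onz(w,x,y+hh/2,14),onz(w,x+ww,y+hh/2,14);print(n,r,a.round(1),b.round(1),((a+b)/2).round(1),np.linalg.norm(a-b).round(1))
E
```

```text
g ((350.0, 181.5), (19.0, 32.0), 90.0) [ 485.7 -379.    14. ] [ 489.9 -349.9   14. ] [ 487.8 -364.5   14. ] 29.4Traceback (most recent call last):
  File "<stdin>", line 8, in <module>
ValueError: max() iterable argument is empty
```

View pics/w16c.png

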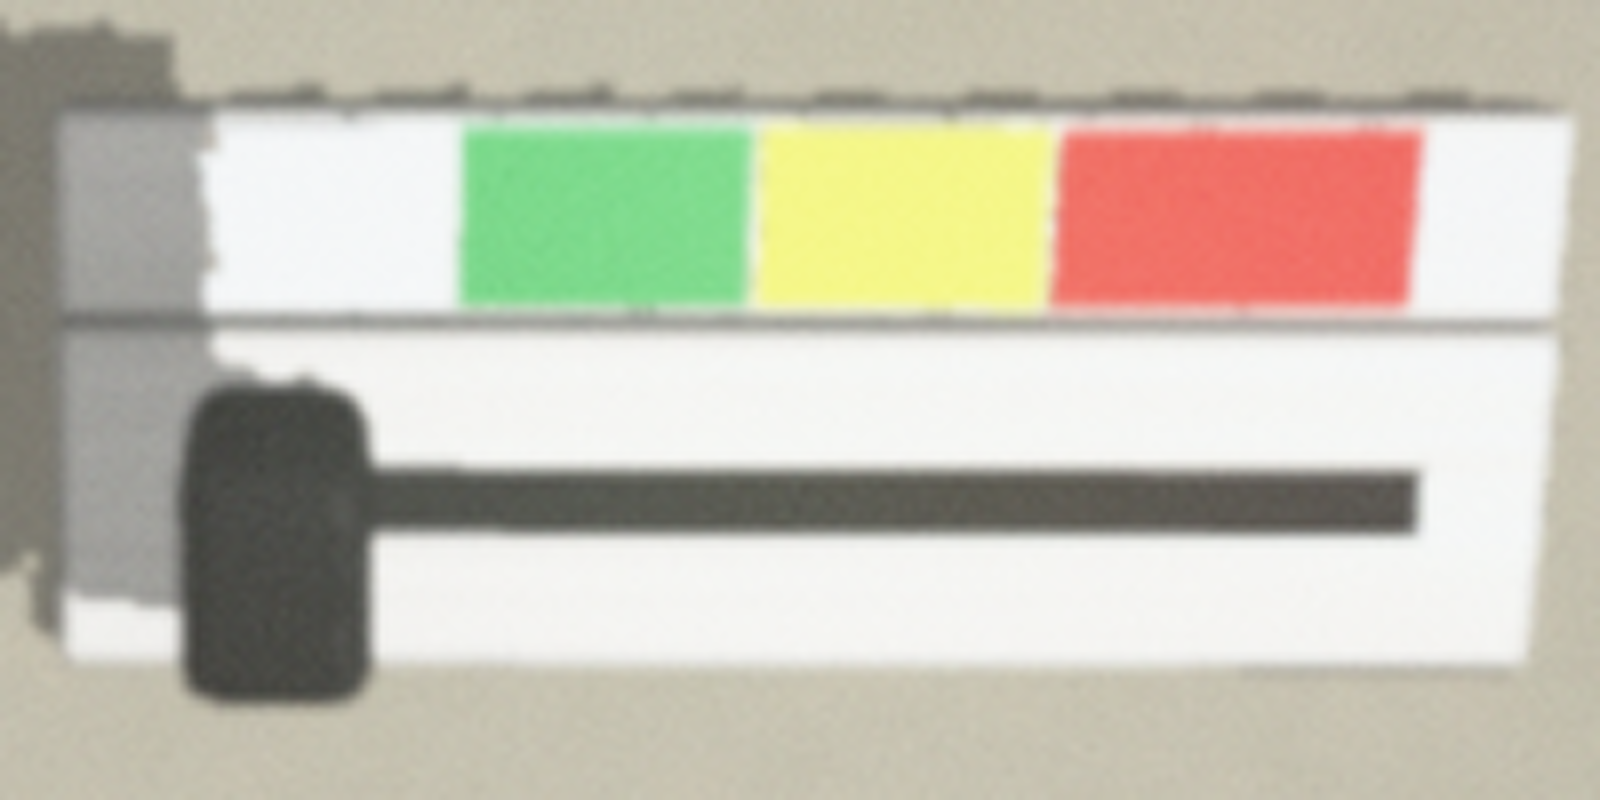

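```bash
python3 - <<'E'
from h import *
import pickle
w,o=pickle.load(open("w16.pkl","rb"));T=tool(o)
def tp(u,v,z):
    p=onz(w,275+u/8,155+v/8,z);return (T[:3,:3].T@(p-T[:3,3])).round(1),p.round(1)
print("marker top",tp(276.5,560,54), "edges",tp(185,600,54)[0],tp(368,600,54)[0], "xe",tp(276,420,54)[0],tp(276,700,54)[0])
print("slot ends",tp(1418,500,14)[0])
for n,u in dict(gstart=463,gy=754,yr=1053,rend=1418,trackL=60,trackR=1562).items(): print(n,tp(u,215,14)[0])
print(tp(66,655,14)[0],tp(1530,662,14)[0])
E
```

```text
marker top (array([ -4.4,  -5. , 176.1]), array([ 512.1, -404.6,   54. ])) edges [ -8.5 -14.3 176.1] [ -8.6   4.3 176.1] xe [ 10.1  -5.  176.1] [-19.2  -5.1 176.1]
slot ends [ -7.1 124.5 216.3]
gstart [ 25.5  15.5 216.1]
gy [ 25.5  47.9 216.2]
yr [ 25.4  81.1 216.2]
rend [ 25.3 121.8 216.3]
trackL [ 25.6 -29.3 216. ]
trackR [ 25.3 137.8 216.3]
[-25.  -29.7 216.1] [-26.2 139.1 216.3]
```

```bash
python3 -m pendant '0.05 -0.006 -0.005 0.03 0 0 0;0.05 -0.006 -0.005 0.065 0 0 0;0.05 -0.006 -0.005 0.1 0 0 0;0.05 -0.006 -0.005 0.13 0 0 0;0.05 -0.006 -0.005 0.145 0 0 0;0.05 -0.006 -0.005 0.15 0 0 0;0.05 -0.006 -0.005 0.15 0 0 0;0.05 -0.006 -0.005 0.15 0 0 0'
python3 - <<'E'
from h import *
w=arm.grab_frame("wrist");o=arm.observe();cv2.imwrite("pics/w17.png",w["frame"][:,:,::-1]);print(o["position"],o["tcp_rot"],o["opening"])
E
```

```text
time_s: 19.63
position: [515.7, -405.2, 83.9]
tcp_rot: [-179.9, 0.3, 172.0]
contact_force: [1.0, 0.1, 0.1]
opening: 0.545
[ 516.04766712 -405.96599336   84.73147909] [-179.8019089     0.33259939  171.96665279] 0.5459696589979525
```

View pics/w17.png

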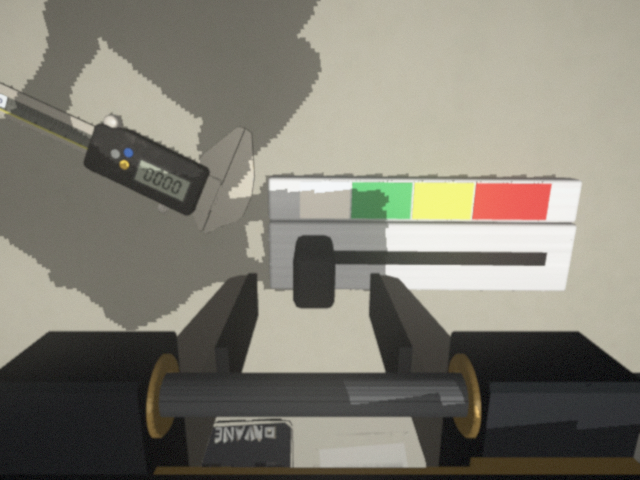

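```bash
python3 -m pendant '0.05 0 0 0.015 0 0 0;0.05 0 0 0.03 0 0 0;0.05 0 0 0.038 0 0 0;0.05 0 0 0.042 0 0 0;0.05 0 0 0.042 0 0 0;0.05 0 0 0.042 0 0 0'
python3 - <<'E'
from h import *
w=arm.grab_frame("wrist");o=arm.observe();cv2.imwrite("pics/w18.png",w["frame"][:,:,::-1]);print(o["position"],o["tcp_rot"],o["contact_force"])
s=arm.grab_frame("side");crop(s,430,300,50,40,7,"s18.png")
E
```

```text
time_s: 20.18
position: [514.9, -405.7, 40.2]
tcp_rot: [-179.9, 0.2, 171.9]
contact_force: [0.0, 0.2, -0.5]
opening: 0.543
[ 515.24694509 -406.08525451   40.88044962] [-179.8980475     0.21694913  171.91385348] [ 0.00916737 -0.55815367  0.22943034]
```

View pics/w18.png

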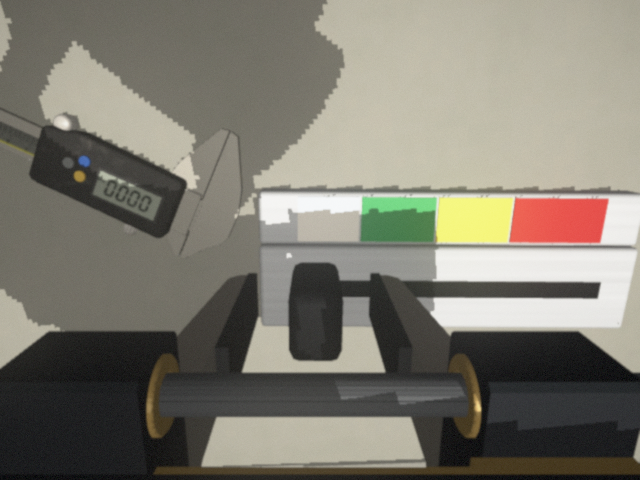

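View pics/s18.png

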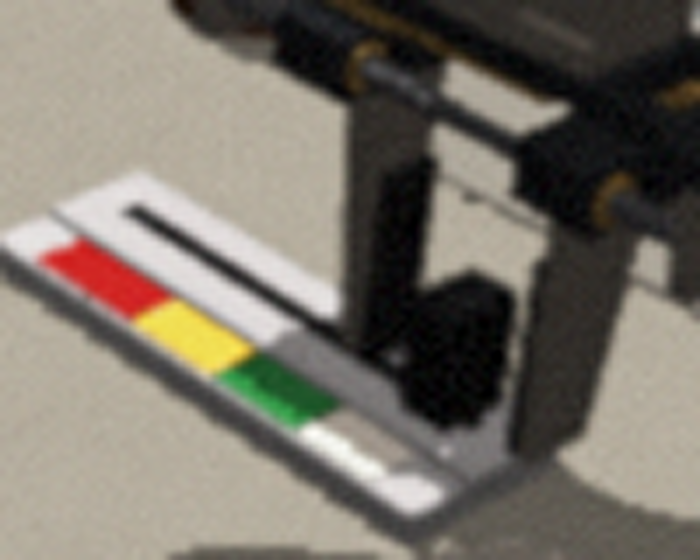

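```bash
python3 -m pendant '0.03 0 0 -0.001 0 0 0;0.015 0 0 -0.001 0 0 0;0.01 0 0 -0.001 0 0 0;0.01 0 0 -0.001 0 0 0;0.01 0 0 -0.001 0 0 0;0.01 0 0 -0.001 0 0 0' 12; python3 f.py
```

```text
time_s: 20.78
position: [515.2, -405.6, 41.9]
tcp_rot: [-179.9, 0.2, 171.9]
contact_force: [0.1, 1.4, 2.0]
opening: 0.217
tool force [ 0.1   2.63 -2.9 ] pos [ 515.23 -405.57   41.89] torque [-0.55  0.1   0.01] 21.0333 0.2166922764979652
```

```bash
python3 -m pendant '0.01 0 0.008 0 0 0 0;0.01 0 0.02 0 0 0 0;0.01 0 0.034 0 0 0 0;0.01 0 0.048 0 0 0 0;0.01 0 0.06 0 0 0 0;0.01 0 0.067 0 0 0 0;0.01 0 0.0695 0 0 0 0;0.01 0 0.0695 0 0 0 0;0.01 0 0.0695 0 0 0 0'; python3 f.py
python3 - <<'E'
from h import *
w=arm.grab_frame("wrist");cv2.imwrite("pics/w19.png",w["frame"][:,:,::-1])
E
```

```text
time_s: 21.78
position: [525.4, -336.6, 41.9]
tcp_rot: [-179.9, 0.2, 171.9]
contact_force: [3.6, 1.3, 2.9]
opening: 0.219
tool force [-3.46  1.59 -2.88] pos [ 525.29 -337.28   41.89] torque [-0.34 -0.61  0.08] 22.0333 0.2141849387216981
```

View pics/w19.png

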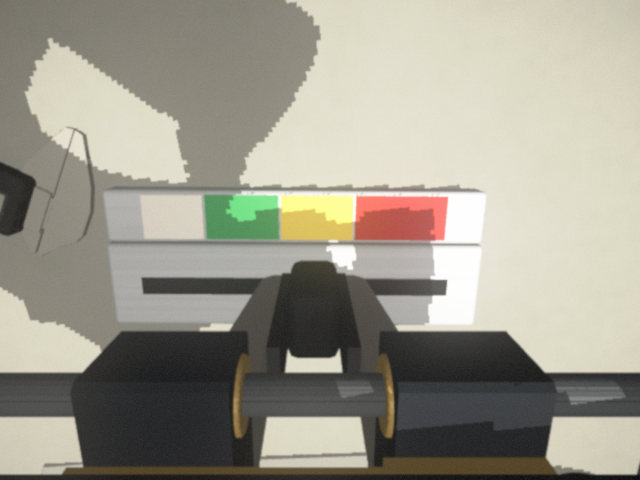

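```bash
python3 -m pendant '0.01 0 0.001 0 0 0 0;0.01 0 0.001 0 0 0 0;0.01 0 0.001 0 0 0 0;0.03 0 0.001 0 0 0 0;0.05 0 0.001 0 0 0 0;0.05 0 0.001 0 0 0 0;0.05 0 0.001 0 0 0 0'; python3 -m pendant '0.05 0 0 -0.02 0 0 0;0.05 0 0 -0.05 0 0 0;0.05 0 0 -0.085 0 0 0;0.05 0 0 -0.12 0 0 0;0.05 0 0 -0.15 0 0 0;0.05 0.03 0 -0.17 0 0 0;0.05 0.03 0 -0.17 0 0 0'
python3 - <<'E'
from h import *
import pickle
w=arm.grab_frame("wrist");o=arm.observe();pickle.dump((w,o),open("w20.pkl","wb"));cv2.imwrite("pics/w20.png",w["frame"][:,:,::-1])
s=arm.grab_frame("side");t=arm.grab_frame("top");cv2.imwrite("pics/s20.png",s["frame"][:,:,::-1]);cv2.imwrite("pics/t20.png",t["frame"][:,:,::-1]);print(o["time_s"],o["contact_force"])
crop(w,330,220,100,60,7,"w20c.png")
E
```

```text
time_s: 22.67
position: [524.0, -335.3, 40.6]
tcp_rot: [-180.0, 0.1, 171.9]
contact_force: [1.7, -0.8, 0.1]
opening: 0.485
time_s: 23.25
position: [493.9, -332.6, 216.6]
tcp_rot: [-179.6, 0.4, 171.9]
contact_force: [-0.7, -0.1, -1.1]
opening: 0.544
23.3 [ 0.05248772  0.06864561 -0.33677051]
```

View pics/w20.png

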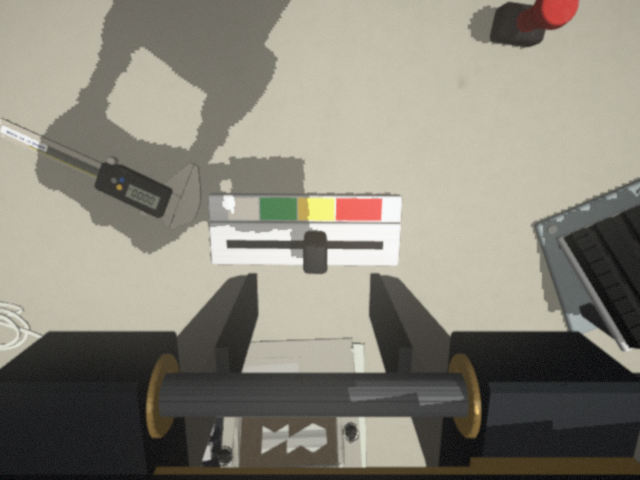

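View pics/s20.png

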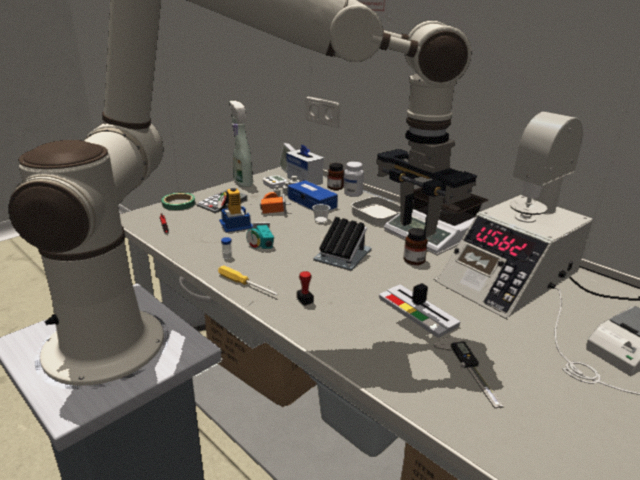

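View pics/t20.png

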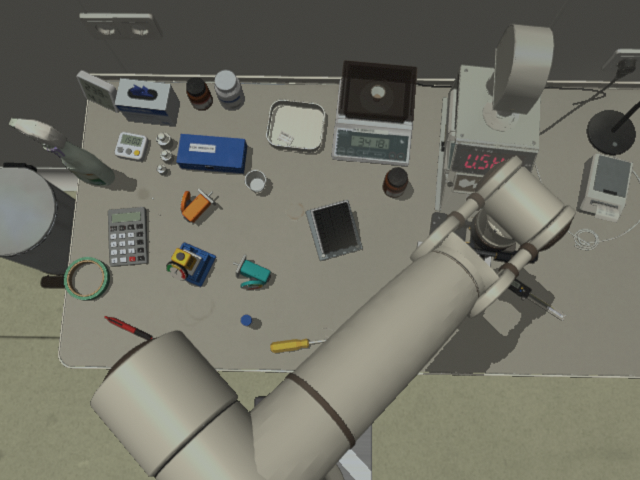

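```bash
python3 - <<'E'
from h import *
import pickle
w,o=pickle.load(open("w20.pkl","rb"));crop(w,317,232,40,40,10,"w20d.png")
E
```

```text
(no output)
```

View pics/w20d.png

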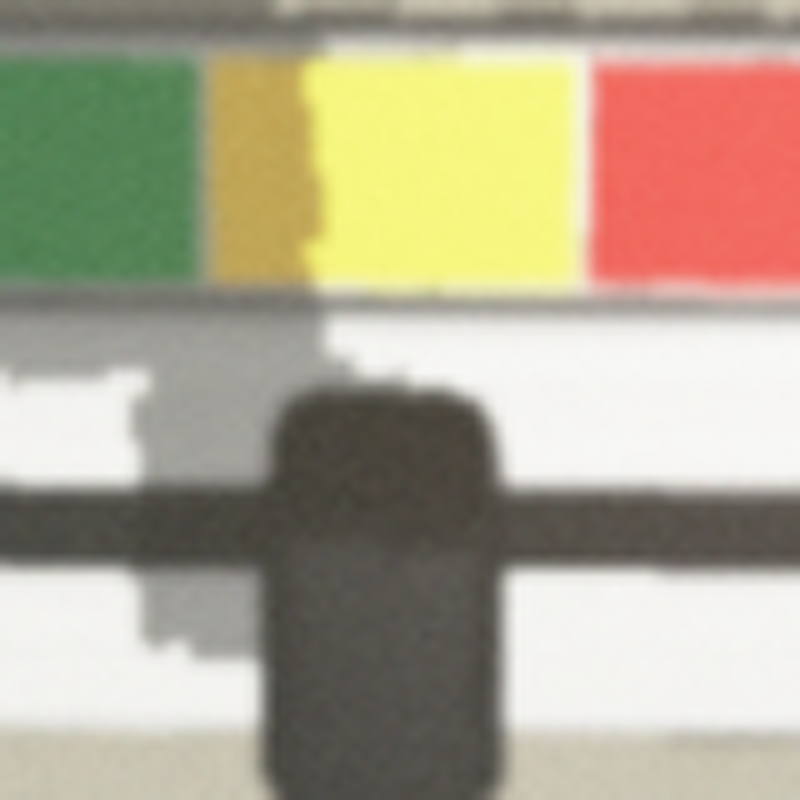

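```bash
python3 - <<'E'
from h import *
import pickle
t0,_=pickle.load(open("f0.pkl","rb"));t=arm.grab_frame("top")
d=cv2.absdiff(t0["frame"],t["frame"]).max(2);print("changed px left of arm:",[(n,int((d[y0:y1,x0:x1]>60).sum())) for n,(x0,y0,x1,y1) in dict(vial=(235,310,260,330),cup=(243,165,270,198),bottle=(380,163,410,200),orange=(178,185,220,225),teal=(232,255,275,292),tread=(303,195,365,263)).items()])
arm.close_job()
E
```

```text
changed px left of arm: [('vial', 0), ('cup', 0), ('bottle', 0), ('orange', 0), ('teal', 0), ('tread', 0)]
the job is handed in; nothing more can be done
```

The job is done and handed in at about 23 s of the 54 s allowed.

- **Measurement:** I took the yellow gauge from its blue rest and set it square on the middle of the tread, pin in the centre groove. I held it there over a second at 17–18 N by the wrist force reading. The needle stopped at about 9.1 mm, in the yellow sector.
- **Return to rest:** I stood the gauge upright back in its rest with about 5 N of contact and let go. The dial still reads yellow in the last wrist picture.
- **Status marker:** I slid it about 70 mm to the yellow zone and released it. The last wrist picture puts it about 1 mm short of the yellow centre, on the green side and well inside the zone. I left it there.
- **Other things:** Comparing the top view before and after showed no change at the vial, cup, bottle, tread or the two look-alike gauges. The arm hid the stamp in the final top view, so I could not compare it there. It stands upright, apparently in place, in the last side picture.
- **Disagreement:** While lining up on the groove, two successive wrist-camera estimates differed by about 1 mm sideways. I used the closer one, and a view from nearer still agreed to about 0.5 mm.

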